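Change over the mould inserts in the vise and the chuck

TASK

Change over the work in the two fixtures: the finished inserts (with the stepped core) are still in the open jaws of the vise and the chuck, and the raw blanks are in the carriers. Swap them, using the rubber mat as a free spot: the square blank goes upright on the vise bed in the middle between the jaws and squared up to them, the round blank upright on the chuck's face centred between the jaws, and each finished insert standing flat in the recess of its own shape in the carriers. Set every part down gently without dropping it or knocking it about, and leave the spray can, oil bottle and screwdriver where they are.

Things in the scene. Friction and masses are not known exactly. Their poses are not given: they have to be found in the camera images.
- blank_square: raw square mould insert, a plain aluminium block 40 x 40 x 60 mm high with a flat top, about 0.26 kg. Its origin is the centre of its underside, z up when it stands. It starts standing upright in the square recess of carrier_square. x and y axes are along its sides.
- blank_round: raw round mould insert, a plain aluminium cylinder 42 mm in diameter, 60 mm high, flat top, about 0.22 kg. Its origin is the centre of its underside, z up when it stands. It starts standing upright in the round recess of carrier_round.
- finished_square: finished square mould insert of aluminium, about 0.18 kg: a base 40 x 40 x 32 mm high, on whose middle stands a machined square core 24 x 24 mm and 28 mm high (60 mm overall), sides parallel to the base; x and y axes are along the sides. Its origin is the centre of its underside, z up when it stands. It starts standing upright between the open jaws of the vise.
- finished_round: finished round mould insert of aluminium, about 0.14 kg: a base 42 mm in diameter and 32 mm high, on whose middle stands a machined round core 24 mm in diameter and 28 mm high (60 mm overall). Its origin is the centre of its underside, z up when it stands. It starts standing upright between the open jaws of the chuck.
- vise: toolmaker's steel vise, fixed to the bench, 64 mm wide (its x axis) and 150 mm long (its y axis). Its flat bed is 30 mm above the bench; two jaw blocks rise 26 mm above the bed (tops at 56 mm) and stand open, 58 mm apart along y, each 64 mm wide along x. Origin on the bench under the middle of the gap between the jaws; z up. Nothing on it moves.
- chuck: three-jaw chuck, fixed face-up to the bench: a steel drum 110 mm in diameter on a 124 mm base disc, with its flat face 58 mm above the bench. Three jaws 16 mm wide rise 22 mm above the face (tops at 80 mm), open so that their inner faces are 29 mm from the axis. Origin on the bench on the chuck's axis; z up. Nothing on it moves.
- carrier_square: grey plastic workpiece carrier, a plate 100 x 100 x 18 mm high fixed to the bench, with a square recess 58 x 58 mm in its middle, 10 mm deep (recess floor 8 mm above the bench), sides parallel to the plate. Origin: centre of the underside.
- carrier_round: grey plastic workpiece carrier, a plate 100 x 100 x 18 mm high fixed to the bench, with a round recess 58 mm in diameter in its middle, 10 mm deep (recess floor 8 mm above the bench). Origin: centre of the underside.
- mat: black ribbed rubber mat 120 x 120 x 4 mm thick, fixed to the bench, empty at the start: the free spot for putting a part down meanwhile. Origin: centre of the underside.
- spray_can: bystander: upright aerosol can 58 mm in diameter, 150 mm high, beside the work. Origin: centre of the underside.
- oil_bottle: bystander: small upright white plastic bottle 50 mm in diameter, 110 mm high, beside the work. Origin: centre of the underside.
- screwdriver: bystander: screwdriver 200 mm long with a black handle 26 mm thick, lying crosswise on the bench beyond the fixtures. Origin: on the bench under the middle of its length, x axis along it.
Mind the look-alikes: they are no part of the job. What is shaped like the blank_round but blue or purple is not meant.

How it is judged:
By the outcome, as a careful person would: the job done as asked, in the order asked, and still so for the second after the job is handed in, with the robot touching nothing.
It also fails if it takes over 136 s, if anything falls off the work surface, if the arm or the gripper's body presses on something with over 40 N, if the wrist force passes 120 N, or if a joint passes its speed limit or range.

ROBOT

A 7-joint arm with a two-finger parallel gripper is mounted at the origin on the work surface. World frame = base frame: x ahead of the robot, y to its left, z up, the work surface at z = 0. Lengths are in m, angles in rad, forces in N, time in s.
With the tool pointing down it reaches from about 0.4 to 0.925 m from the base axis. Payload 4.1 kg.
Tool frame: the origin (TCP) lies midway between the tips of the shut fingers; the grasp point (between the pads) lies 19 mm behind it; z points along the fingers, y is the direction in which the jaws open and shut (so a half turn about z gives the same grasp; the last joint's range is limited). The gripper opens to 85 mm and grips with 20 to 120 N. Pads are 22 mm wide; open, the fingers measure 114 mm over their backs; the gripper's body (76 mm by 85 mm) begins 54 mm behind the grasp point. The pads swing forward as they close: fully open they stand 13 mm farther back than shut.
Start: joints at [-1.289, 0.398, 0.045, 1.537, -0.019, 1.207, -0.051], TCP at [0.242, 0.603, 0.208] pointing down, gripper open.
Joint ranges: [-2.82, 2.82], [-0.49, 2.23], [-1.37, 1.46], [0, 2.46], [-1.36, 4.5], [0.23, 2], [-2.94, 2.94]. Speed limits (rad/s): [2.57, 2.57, 3.14, 3.14, 3.14, 3.14, 3.14].

INTERFACE

Orientations are given as a unit quaternion [w, x, y, z].
In Python, from plant import status, viewer, manip gives the robot as it stands. The module is installed in compiled form; this text tells all that it offers.
- The arm moves only by the tool send_rows, never from a script. Its argument "moves" is a list of rows, each a list of 3 entries, a list of its own where there are three numbers: the shift along the tool's x, y, z in m, then the turn, a rotation vector about the tool's x, y, z in degrees, then the finger opening in m, from 0 to 0.0854. In form: [[[tx, ty, tz], [wx, wy, wz], jaw], ...]. A call has 1 to 20 rows; each row is the pose to reach, as a shift and turn from the pose commanded when the call began, along the tool's axes at that moment; what a row does not reach only later rows make up. A row lasts 1/10 s, in which the tool goes at most 50 mm and 8.59 degrees, less where a joint would pass 70% of its speed; a pose out of reach is approached as far as the arm can. A call with a gripper value outside its range is refused whole. The fingers move at their own pace and stop on an object; "force" is the grip in N (left out, the last holds). Time passes only in rows, so rows that repeat a pose let the fingers close. It gives the time, the measured TCP pose, the force and the opening at its end, in the units of the state.
- status.observe(): the state, without advancing time (a new reading comes with each control period).
- viewer.capture(name): name is "side" or "top" or "wrist"; returns a dict with "pixels" (420x560x3 uint8, red, green, blue), "range_z" (420x560 float32, m along the optical axis (not along the pixel's ray), 0 where there is no reading), "fx", "fy", "cx", "cy" (pixels), "pose" (4x4, takes a point from camera to world coordinates); the wrist camera has in their place "T_tool_cam" (4x4, takes a point from camera to tool coordinates, whose origin is the TCP and whose axes are the flange's). Camera axes: x right, y down, z forward; pixel columns grow to the right and rows downward; lengths in m; the calibration is good to about 2 mm. A picture is of the moment at which its call begins: read the wrist's pose just before it.
- manip.sign_off(): hands the job in, once; it reports no verdict.
The state is a dict: "time_s": time; "joint_positions": joint angles; "joint_velocities": joint speeds; "effort": joint torques, N m; "eef_pos": TCP position; "ee_rot": TCP orientation; "ft_force": force on the tool from outside, world axes, zero at the start; "moment": the same for the moment, N m; "finger_gap": finger opening in m.
Only numpy, scipy, OpenCV 4.12 (cv2) and the standard library are available. Lean on these libraries where they do the work, as an engineer would, in place of code of your own. Each camera call takes 0.05 s, during which the arm holds its last target. There are 200 camera calls.

## Working session

There is one attempt and no reset: what is moved stays moved. The work goes in short steps, Python scripts to look and compute and a tool call to move; the robot and the scene stay as the last step left them, time stands still between calls to the robot, and variables do not carry over. Pictures are saved under pics/ and viewed, about 12 in all and at most 16, crops included, and the job is handed in when it is done.

Besides the shell and the picture viewer there is one more tool, called after "Emit:" by a JSON object that holds its "fn" and its "kwargs". send_rows: Moves the arm, as the interface text tells. Its arguments: {"type":"object","properties":{"moves":{"type":"array"},"force":{"type":"number"}},"required":["moves"]}

```bash
mkdir -p pics; cat > h.py <<'E'
import numpy as np, cv2
from plant import status, viewer, manip
from scipy.spatial.transform import Rotation as R
def quat(q): return R.from_quat([q[1],q[2],q[3],q[0]])
def cap(name, png=None):
    s=status.observe(); c=viewer.capture(name)
    if 'pose' in c: T=np.array(c['pose'])
    else:
        W=np.eye(4); W[:3,:3]=quat(s['ee_rot']).as_matrix(); W[:3,3]=s['eef_pos']; T=W@np.array(c['T_tool_cam'])
    c['T']=T
    if png: cv2.imwrite('pics/'+png, c['pixels'][:,:,::-1])
    return c
def ray(c,u,v,z):
    d=c['T'][:3,:3]@np.array([(u-c['cx'])/c['fx'],(v-c['cy'])/c['fy'],1]); o=c['T'][:3,3]
    return o+d*(z-o[2])/d[2]
def cloud(c):
    z=c['range_z']; v,u=np.indices(z.shape)
    P=np.stack([(u-c['cx'])/c['fx']*z,(v-c['cy'])/c['fy']*z,z],-1)@c['T'][:3,:3].T+c['T'][:3,3]
    P[z==0]=np.nan
    return P
E
python3 - <<'E'
from h import *
s=status.observe()
for k,v in s.items(): print(k,np.round(v,3))
for n in('top','side'):
    c=cap(n,n+'0.png'); print(n,np.round(c['T'],3).tolist(),c['fx'],c['cx'],c['cy'])
c=cap('wrist'); print(np.round(c['T_tool_cam'],3).tolist(),c['fx'])
E
```

```text
time_s 0.0
joint_positions [-1.289  0.399  0.045  1.538 -0.019  1.207 -0.051]
joint_velocities [-0.    -0.003  0.    -0.     0.    -0.    -0.001]
effort [-1.0000e-03 -4.7512e+01  1.3640e+00 -2.5422e+01  1.1000e-02  9.0000e-03
  0.0000e+00]
eef_pos [0.241 0.603 0.207]
ee_rot [-0.     0.189  0.982 -0.001]
ft_force [ 1.242 -0.027  0.229]
moment [-0.021  0.035  0.047]
finger_gap 0.085
top [[-0.008, -0.99, 0.139, 0.355], [-1.0, 0.006, -0.014, 0.017], [0.013, -0.139, -0.99, 1.321], [0.0, 0.0, 0.0, 1.0]] 487.912954929689 279.1737923230321 205.12122056343404
side [[0.943, -0.248, 0.221, 0.282], [-0.333, -0.71, 0.62, -0.736], [0.003, -0.659, -0.753, 0.959], [0.0, 0.0, 0.0, 1.0]] 494.7026216012813 289.26696564210727 214.06661000501126
[[-0.0, -0.952, -0.306, 0.079], [1.0, -0.001, 0.002, 0.001], [-0.002, -0.306, 0.952, -0.165], [0.0, 0.0, 0.0, 1.0]] 317.95959384744503
```

View pics/top0.png

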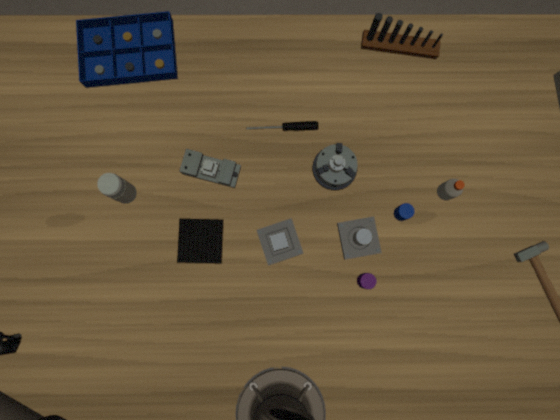

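View pics/side0.png

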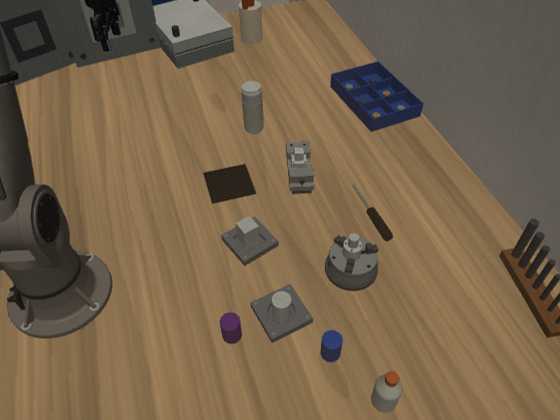

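Top view:
- Finished square (210,167) in the vise, finished round (337,163) in the chuck.
- Square blank (279,241) and round blank (364,237) in the carriers; mat (200,241).
- Bystanders: can (112,185), bottle (453,188), screwdriver (282,127).

Candidates for the round blank are grey (364,237), blue (405,212) and purple (367,281). I choose the grey one in the carrier.

```bash
python3 - <<'E'
from h import *
c=cap('top'); P=cloud(c)
im=cv2.resize(c['pixels'][110:300,170:430,::-1],None,fx=3,fy=3,interpolation=cv2.INTER_CUBIC)
im=np.clip(im*1.6,0,255).astype(np.uint8)
cv2.imwrite('pics/crop1.png',im)
def blob(name,u0,u1,v0,v1,z0,z1):
    Q=P[v0:v1,u0:u1]; m=((Q[...,2]>z0)&(Q[...,2]<z1)).astype(np.uint8)
    n,l,st,_=cv2.connectedComponentsWithStats(m)
    if n<2: print(name,'none',np.nanmax(Q[...,2]));return
    k=1+st[1:,4].argmax(); q=Q[l==k]
    r=cv2.minAreaRect((q[:,:2]*1000).astype(np.float32))
    print(name,len(q),q.mean(0).round(4),'rect',np.round(r[0],1),np.round(r[1],1),round(r[2],1))
blob('bsq',265,295,228,255,.05,.09)
blob('brd',348,380,222,252,.05,.09)
blob('fsq core',195,225,155,182,.08,.11)
blob('frd core',322,355,148,178,.105,.14)
blob('chuckface',305,365,135,195,.048,.068)
blob('vise jaw L',178,207,145,190,.046,.07)
blob('vise jaw R',213,245,155,195,.046,.07)
blob('vise all',175,245,145,190,.01,.2)
blob('carS',255,305,215,270,.012,.025)
blob('carR',335,385,212,262,.012,.025)
blob('mat',175,228,215,267,.001,.012)
blob('can',90,135,165,210,.12,.2)
blob('bottle',435,475,170,205,.08,.2)
E
```

```text
bsq 249 [0.4371 0.0006 0.0678] rect [437.5   0.6] [40.2 39.9] 17.1
brd 218 [ 0.4478 -0.2171  0.0669] rect [ 448.1 -217.8] [39.9 39.7] 47.8
fsq core 95 [0.6325 0.1821 0.089 ] rect [632.9 182.1] [24.4 24.8] 70.3
frd core 75 [ 0.637  -0.151   0.1172] rect [ 637.7 -151.7] [21.3 21.9] 45.9
chuckface 946 [ 0.6389 -0.1533  0.0581] rect [ 641.1 -153.6] [107.  108.5] 58.7
vise jaw L 426 [0.6487 0.2315 0.0554] rect [649.9 231.6] [46.9 65.7] 75.5
vise jaw R 337 [0.6223 0.1365 0.0554] rect [623.  133.4] [44.8 65.9] 74.5
vise all 1450 [0.632  0.1813 0.0508] rect [636.1 181.6] [150.8  66.1] 74.9
carS 922 [ 0.4389 -0.002   0.0178] rect [439.7  -2.5] [99.8 99.5] 18.3
carR 1011 [ 0.4478 -0.2145  0.0179] rect [ 448.5 -214.9] [100.2 100.7] 9.7
mat 1824 [0.4426 0.2113 0.0045] rect [442.4 209.4] [139.9 131.9] 89.2
can 497 [0.5725 0.4106 0.1461] rect [574.6 413.1] [56.  54.9] 20.8
bottle 163 [ 0.5726 -0.4538  0.0971] rect [ 573.5 -455.2] [35.8 29.1] 28.4
```

View pics/crop1.png

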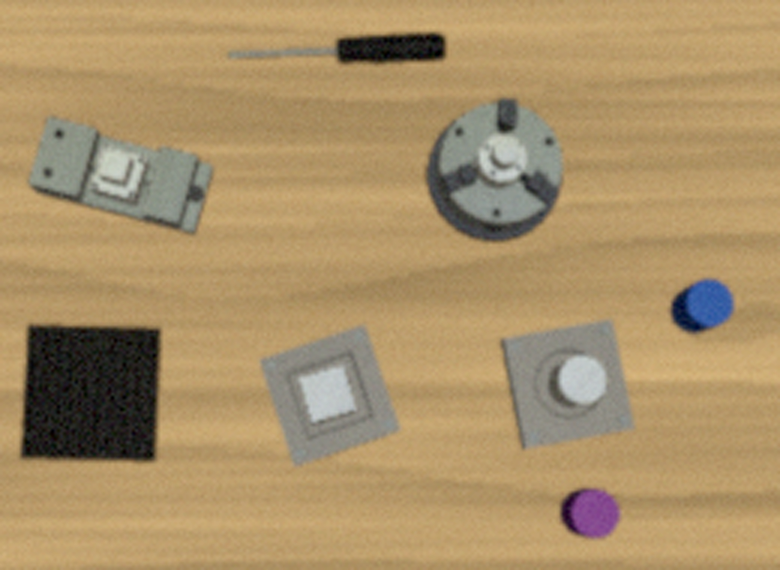

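Everything is located; the chosen round blank is the grey cylinder in the carrier at crop (580,380), and blue (705,300) and purple (592,512) are excluded. Next I go above the vise for a close look.

```bash
cat >> h.py <<'E'
def pose():
    S=[status.observe() for _ in range(5)]
    p=np.mean([s['eef_pos'] for s in S],0); r=quat(S[-1]['ee_rot']); return p,r,S[-1]
def head(r): y=r.as_matrix()[:,1]; return np.degrees(np.arctan2(y[1],y[0]))
def plan(x,y,z,h=None):
    "shift (mm) and turn (deg) in tool axes to TCP x,y,z, jaw heading h, pointing down"
    p,r,s=pose(); h=head(r) if h is None else h
    h=h+180*round((head(r)-h)/180); a=np.radians(h)
    yv=np.array([np.cos(a),np.sin(a),0]); zv=np.array([0,0,-1.]); xv=np.cross(yv,zv)
    T=R.from_matrix(np.stack([xv,yv,zv],1))
    print('at',p.round(4),'head',head(r).round(2),'gap',round(s['finger_gap'],4),'f',np.round(s['ft_force'],1),'t',round(s['time_s'],2))
    print('shift mm',(r.inv().apply(np.array([x,y,z])-p)*1000).round(1),'turn',np.degrees((r.inv()*T).as_rotvec()).round(2))
E
python3 -c "
from h import *
plan(.6,.182,.3,75)"
```

```text
at [0.2414 0.6031 0.2075] head 68.19 gap 0.0853 f [-0.5  0.1 -0. ] t 0.2
shift mm [-489.4 -257.8  -92.2] turn [-0.07 -0.   -6.81]
```

Emit:
{"fn": "send_rows", "kwargs": {"moves": [[[0, 0, -0.05], [0, 0, 0], 0.085], [[0, 0, -0.092], [0, 0, 0], 0.085], [[-0.523, -0.244, -0.092], [0, 0, -6.8], 0.085], [[-0.523, -0.244, -0.092], [0, 0, -6.8], 0.085], [[-0.523, -0.244, -0.092], [0, 0, -6.8], 0.085], [[-0.523, -0.244, -0.092], [0, 0, -6.8], 0.085], [[-0.523, -0.244, -0.092], [0, 0, -6.8], 0.085], [[-0.523, -0.244, -0.092], [0, 0, -6.8], 0.085], [[-0.523, -0.244, -0.092], [0, 0, -6.8], 0.085], [[-0.523, -0.244, -0.092], [0, 0, -6.8], 0.085], [[-0.523, -0.244, -0.092], [0, 0, -6.8], 0.085], [[-0.523, -0.244, -0.092], [0, 0, -6.8], 0.085], [[-0.523, -0.244, -0.092], [0, 0, -6.8], 0.085], [[-0.523, -0.244, -0.092], [0, 0, -6.8], 0.085], [[-0.523, -0.244, -0.092], [0, 0, -6.8], 0.085], [[-0.523, -0.244, -0.092], [0, 0, -6.8], 0.085], [[-0.523, -0.244, -0.092], [0, 0, -6.8], 0.085], [[-0.523, -0.244, -0.092], [0, 0, -6.8], 0.085]]}}

```text
time_s: 2.0
eef_pos: [0.6355, 0.1847, 0.3002]
ee_rot: [-0.0, 0.129, 0.992, 0.001]
ft_force: [-0.3, 0.1, -0.3]
finger_gap: 0.0848
```

```bash
cat >> h.py <<'E'
def rect(P,name,c,rad,z0,z1):
    m=((P[...,2]>z0)&(P[...,2]<z1)&(np.hypot(P[...,0]-c[0],P[...,1]-c[1])<rad)).astype(np.uint8)
    n,l,st,_=cv2.connectedComponentsWithStats(m)
    if n<2: print(name,'none');return
    q=P[l==1+st[1:,4].argmax()]
    r=cv2.minAreaRect((q[:,:2]*1000).astype(np.float32)); cc,ra=cv2.minEnclosingCircle((q[:,:2]*1000).astype(np.float32))
    print(name,len(q),'z',np.median(q[:,2]).round(4),'mean',q.mean(0)[:2].round(4),'rect',np.round(r[0],1),np.round(r[1],1),round(r[2],1),'circ',np.round(cc,1),round(ra,1))
E
python3 - <<'E'
from h import *
plan(.636,.182,.3,75)
c=cap('wrist','w1.png'); P=cloud(c)
rect(P,'core',(.633,.182),.03,.082,.1)
rect(P,'base',(.633,.182),.035,.058,.07)
rect(P,'jawL',(.650,.231),.06,.048,.0575)
rect(P,'jawR',(.623,.134),.06,.048,.0575)
rect(P,'vise>20',(.636,.182),.1,.02,.058)
E
```

```text
at [0.6355 0.1847 0.3002] head 75.17 gap 0.0848 f [-0.3  0.1 -0.3] t 2.0
shift mm [-1.2 -2.5  0.1] turn [ 0.05 -0.04  0.17]
core 403 z 0.0895 mean [0.6339 0.1846] rect [634.2 184.5] [23.1 23.8] 75.3 circ [634.3 184.7] 15.6
base 515 z 0.0617 mean [0.6303 0.1863] rect [634.5 185.1] [39.  39.3] 74.8 circ [634.7 184.5] 27.1
jawL 1690 z 0.0557 mean [0.6498 0.2345] rect [650.9 234.5] [46.1 64. ] 74.9 circ [651.2 234.3] 38.6
jawR 1323 z 0.0554 mean [0.6234 0.1401] rect [623.5 135.5] [44.  63.6] 74.9 circ [624.6 139.9] 35.0
vise>20 4486 z 0.055 mean [0.6346 0.1879] rect [637.2 184.3] [150.2  64.8] 74.9 circ [637.2 184.6] 80.5
```

View pics/w1.png

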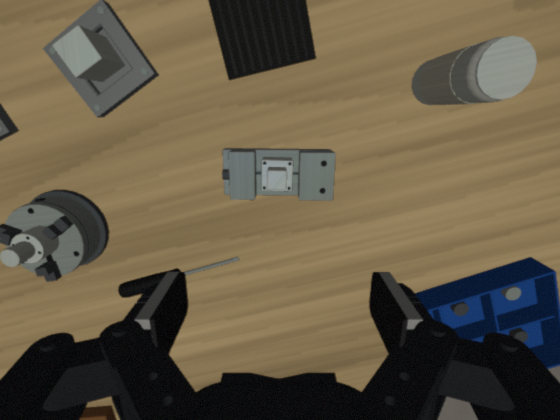

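Wrist view: vise centred at (280,175) with the stepped square at (277,175), squared to it within a degree. I descend and grip the core.

Emit:
{"fn": "send_rows", "kwargs": {"moves": [[[0.001, -0.001, 0.05], [0, 0, 0], 0.085], [[0.001, -0.001, 0.1], [0, 0, 0], 0.085], [[0.001, -0.001, 0.14], [0, 0, 0], 0.085], [[0.001, -0.001, 0.17], [0, 0, 0], 0.085], [[0.001, -0.001, 0.19], [0, 0, 0], 0.085], [[0.001, -0.001, 0.21], [0, 0, 0], 0.085], [[0.001, -0.001, 0.225], [0, 0, 0], 0.085], [[0.001, -0.001, 0.235], [0, 0, 0], 0.085], [[0.001, -0.001, 0.235], [0, 0, 0], 0.085], [[0.001, -0.001, 0.235], [0, 0, 0], 0.06], [[0.001, -0.001, 0.235], [0, 0, 0], 0.04], [[0.001, -0.001, 0.235], [0, 0, 0], 0.03], [[0.001, -0.001, 0.235], [0, 0, 0], 0.026], [[0.001, -0.001, 0.235], [0, 0, 0], 0.022], [[0.001, -0.001, 0.235], [0, 0, 0], 0.018], [[0.001, -0.001, 0.235], [0, 0, 0], 0.015], [[0.001, -0.001, 0.235], [0, 0, 0], 0.015], [[0.001, -0.001, 0.235], [0, 0, 0], 0.015]], "force": 40}}

```text
time_s: 3.85
eef_pos: [0.6357, 0.1824, 0.0658]
ee_rot: [0.001, 0.131, 0.991, 0.001]
ft_force: [0.2, 0.6, 4.8]
finger_gap: 0.0209
```

```bash
python3 - <<'E'
from h import *
plan(.442,.209,.2)
c=cap('wrist','w2.png')
E
```

```text
at [0.6357 0.1824 0.0658] head 74.99 gap 0.0209 f [0.2 0.6 4.8] t 3.85
shift mm [ 193.9  -24.3 -134.4] turn [ 0.07  0.05 -0.  ]
```

View pics/w2.png

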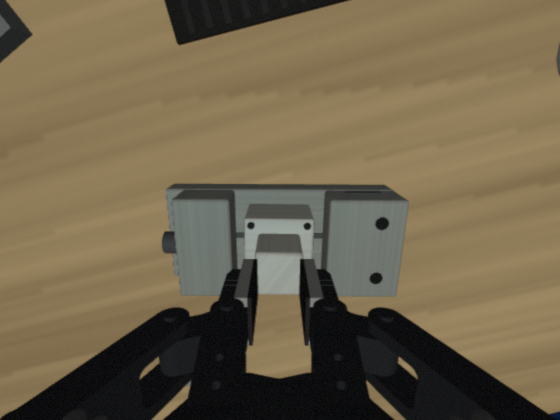

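The core sits between the pads at (280,270). Test lift.

Emit:
{"fn": "send_rows", "kwargs": {"moves": [[[0, 0, -0.003], [0, 0, 0], 0.015], [[0, 0, -0.01], [0, 0, 0], 0.015], [[0, 0, -0.025], [0, 0, 0], 0.015], [[0, 0, -0.05], [0, 0, 0], 0.015], [[0, 0, -0.08], [0, 0, 0], 0.015], [[0, 0, -0.11], [0, 0, 0], 0.015], [[0, 0, -0.125], [0, 0, 0], 0.015], [[0, 0, -0.135], [0, 0, 0], 0.015], [[0, 0, -0.135], [0, 0, 0], 0.015], [[0, 0, -0.135], [0, 0, 0], 0.015]]}}

```text
time_s: 4.9
eef_pos: [0.6344, 0.1817, 0.1988]
ee_rot: [-0.001, 0.131, 0.991, -0.0]
ft_force: [0.2, -0.4, -1.6]
finger_gap: 0.0202
```

```bash
python3 - <<'E'
from h import *
plan(.442,.209,.04)
c=cap('wrist'); P=cloud(c); s=status.observe(); p=np.array(s['eef_pos'])
# lower edge of held part in tool frame
rect(P,'top',p[:2],.03,p[2]+.01,p[2]+.04); rect(P,'basetop',p[:2],.035,p[2]-.012,p[2]+.004)
rect(P,'vise',(.637,.184),.1,.02,.06)
rect(P,'mat',(.442,.209),.1,-.004,.012)
t=cap('top'); Q=cloud(t); rect(Q,'T top',p[:2],.04,p[2]+.01,p[2]+.04)
m=cv2.inRange(t['pixels'],(0,0,0),(45,45,45))[215:268,172:230]
cn=max(cv2.findContours(m,0,2)[0],key=cv2.contourArea)
b=cv2.boxPoints(cv2.minAreaRect(cn))+[172,215]
print([ray(t,*q,.004)[:2].round(4) for q in b], ray(t,*b.mean(0),.004).round(4))
E
```

```text
at [0.6344 0.1817 0.1988] head 74.99 gap 0.0202 f [ 0.2 -0.4 -1.6] t 4.9
shift mm [192.6 -23.3 159.2] turn [-0.07 -0.11 -0.  ]
top 3097 z 0.2225 mean [0.6291 0.1843] rect [633.  183.3] [47.6 24.9] 75.3 circ [627.7 184.7] 23.8
basetop 2054 z 0.1944 mean [0.621  0.1869] rect [625.8 185.6] [40.2 25.6] 74.3 circ [626.  185.5] 23.0
vise 7994 z 0.0548 mean [0.6319 0.189 ] rect [636.7 184.2] [149.9  64.1] 74.9 circ [637.2 184. ] 80.4
mat 14914 z 0.001 mean [0.4859 0.1973] rect [493.8 195.2] [197.9  92. ] 75.0 circ [453.7 205.9] 99.0
T top 3 z 0.2311 mean [0.6212 0.1668] rect [621.5 166.6] [1.9 3.2] 18.4 circ [621.1 166.5] 1.6
[array([0.5001, 0.1645]), array([0.5   , 0.1536]), array([0.4593, 0.1533]), array([0.4594, 0.1641])] [0.4797 0.1589 0.004 ]
```

Held (about 1.6 N on the wrist). I carry it to the mat and stop a few mm above.

Emit:
{"fn": "send_rows", "kwargs": {"moves": [[[0.015, -0.002, 0], [0, 0, 0], 0.015], [[0.045, -0.006, 0], [0, 0, 0], 0.015], [[0.08, -0.01, 0], [0, 0, 0], 0.015], [[0.12, -0.015, 0.0], [0, 0, 0], 0.015], [[0.155, -0.019, 0.01], [0, 0, 0], 0.015], [[0.18, -0.022, 0.03], [0, 0, 0], 0.015], [[0.192, -0.023, 0.06], [0, 0, 0], 0.015], [[0.192, -0.023, 0.09], [0, 0, 0], 0.015], [[0.192, -0.023, 0.115], [0, 0, 0], 0.015], [[0.192, -0.023, 0.135], [0, 0, 0], 0.015], [[0.192, -0.023, 0.147], [0, 0, 0], 0.015], [[0.192, -0.023, 0.153], [0, 0, 0], 0.015], [[0.192, -0.023, 0.155], [0, 0, 0], 0.015], [[0.192, -0.023, 0.155], [0, 0, 0], 0.015]]}}

```text
time_s: 6.4
eef_pos: [0.4443, 0.2096, 0.0455]
ee_rot: [0.0, 0.131, 0.991, 0.0]
ft_force: [0.7, 0.0, -0.6]
finger_gap: 0.0206
```

```bash
python3 -c "
from h import *
plan(.442,.209,.04); c=cap('wrist','w3.png')"
```

```text
at [0.4443 0.2096 0.0455] head 74.98 gap 0.0206 f [ 0.7  0.  -0.6] t 6.4
shift mm [ 2.  -1.2  5.5] turn [ 0.04  0.03 -0.  ]
```

View pics/w3.png

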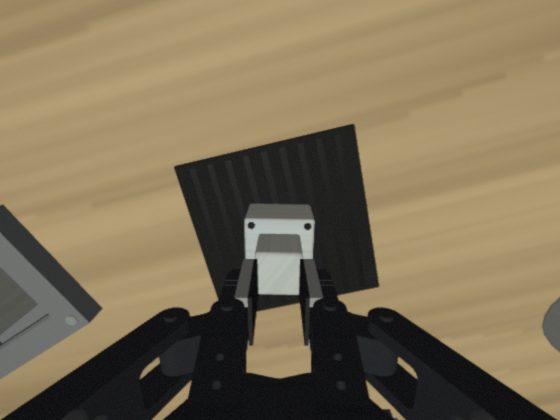

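The part hangs over the mat's middle at (280,250). Lower slowly.

Emit:
{"fn": "send_rows", "kwargs": {"moves": [[[0, 0, 0.0015], [0, 0, 0], 0.015], [[0, 0, 0.003], [0, 0, 0], 0.015], [[0, 0, 0.004], [0, 0, 0], 0.015], [[0, 0, 0.0045], [0, 0, 0], 0.015], [[0, 0, 0.005], [0, 0, 0], 0.015], [[0, 0, 0.005], [0, 0, 0], 0.015]]}}

```text
time_s: 7.05
eef_pos: [0.4439, 0.2095, 0.0401]
ee_rot: [0.0, 0.131, 0.991, 0.0]
ft_force: [0.6, 0.7, -1.4]
finger_gap: 0.0206
```

Emit:
{"fn": "send_rows", "kwargs": {"moves": [[[0, 0, 0.0005], [0, 0, 0], 0.015], [[0, 0, 0.001], [0, 0, 0], 0.015], [[0, 0, 0.001], [0, 0, 0], 0.015]]}}

```text
time_s: 7.35
eef_pos: [0.4441, 0.21, 0.0398]
ee_rot: [0.0, 0.131, 0.991, 0.0]
ft_force: [-2.0, 0.0, 4.8]
finger_gap: 0.0208
```

Contact (4.8 N up). Release and rise.

Emit:
{"fn": "send_rows", "kwargs": {"moves": [[[0, 0, 0], [0, 0, 0], 0.025], [[0, 0, 0], [0, 0, 0], 0.03], [[0, 0, 0], [0, 0, 0], 0.045], [[0, 0, 0], [0, 0, 0], 0.065], [[0, 0, 0], [0, 0, 0], 0.085], [[0, 0, 0], [0, 0, 0], 0.085], [[0, 0, 0], [0, 0, 0], 0.085], [[0, 0, -0.015], [0, 0, 0], 0.085], [[0, 0, -0.05], [0, 0, 0], 0.085], [[0, 0, -0.1], [0, 0, 0], 0.085], [[0, 0, -0.15], [0, 0, 0], 0.085], [[0, 0, -0.18], [0, 0, 0], 0.085], [[0, 0, -0.18], [0, 0, 0], 0.085]]}}

```text
time_s: 8.65
eef_pos: [0.4469, 0.211, 0.2242]
ee_rot: [0.004, 0.131, 0.991, 0.004]
ft_force: [0.8, -0.4, -0.4]
finger_gap: 0.085
```

```bash
python3 - <<'E'
from h import *
plan(.438,-.001,.22,107)
c=cap('wrist'); P=cloud(c)
rect(P,'fs core',(.444,.21),.03,.055,.075)
rect(P,'fs base',(.444,.21),.035,.03,.042)
E
```

```text
at [0.4469 0.211  0.2242] head 74.98 gap 0.085 f [ 0.8 -0.4 -0.4] t 8.65
shift mm [ -46.3 -207.1    2.8] turn [  0.34   0.51 -32.02]
fs core 543 z 0.0634 mean [0.4421 0.2125] rect [443.  212.4] [23.3 24.1] 74.7 circ [443.  212.3] 15.8
fs base 630 z 0.0356 mean [0.4375 0.2139] rect [443.2 212.7] [39.1 40.3] 74.0 circ [442.9 212.1] 27.1
```

Finished square stands on the mat at (0.443, 0.211). On to the carrier's square blank.

Emit:
{"fn": "send_rows", "kwargs": {"moves": [[[-0.01, -0.04, 0], [0, 0, -8], 0.085], [[-0.02, -0.085, 0], [0, 0, -16], 0.085], [[-0.03, -0.13, 0], [0, 0, -24], 0.085], [[-0.04, -0.175, 0], [0, 0, -32], 0.085], [[-0.046, -0.207, 0], [0, 0, -32], 0.085], [[-0.046, -0.207, 0], [0, 0, -32], 0.085], [[-0.046, -0.207, 0], [0, 0, -32], 0.085], [[-0.046, -0.207, 0], [0, 0, -32], 0.085]]}}

```text
time_s: 9.5
eef_pos: [0.4341, -0.0011, 0.2182]
ee_rot: [-0.001, -0.149, 0.989, 0.0]
ft_force: [-0.1, 0.8, -0.0]
finger_gap: 0.0849
```

```bash
python3 - <<'E'
from h import *
plan(.438,-.001,.043,107)
c=cap('wrist'); P=cloud(c)
rect(P,'bs top',(.438,-.001),.04,.06,.075)
rect(P,'plate',(.438,-.001),.08,.014,.022)
rect(P,'floor',(.438,-.001),.045,.005,.011)
E
```

```text
at [ 0.4341 -0.0011  0.2182] head 107.09 gap 0.0849 f [-0.1  0.8 -0. ] t 9.5
shift mm [ -4.   -1.1 175.2] turn [ 0.03 -0.09  0.09]
bs top 1505 z 0.0677 mean [0.4373 0.0024] rect [438.3   3. ] [40.4 39.5] 16.2 circ [438.2   2.8] 27.4
plate 4535 z 0.0177 mean [ 0.4365 -0.001 ] rect [4.406e+02 3.000e-01] [100.3 100.1] 18.1 circ [4.403e+02 2.000e-01] 69.7
floor 705 z 0.0077 mean [ 0.4345 -0.0093] rect [441.3   0.5] [57.7 58.1] 18.0 circ [4.414e+02 4.000e-01] 40.8
```

Emit:
{"fn": "send_rows", "kwargs": {"moves": [[[-0.0046, 0.001, 0.04], [0, 0, 0.6], 0.085], [[-0.0046, 0.001, 0.08], [0, 0, 0.6], 0.085], [[-0.0046, 0.001, 0.12], [0, 0, 0.6], 0.085], [[-0.0046, 0.001, 0.145], [0, 0, 0.6], 0.085], [[-0.0046, 0.001, 0.165], [0, 0, 0.6], 0.085], [[-0.0046, 0.001, 0.175], [0, 0, 0.6], 0.085], [[-0.0046, 0.001, 0.175], [0, 0, 0.6], 0.085], [[-0.0046, 0.001, 0.175], [0, 0, 0.6], 0.06], [[-0.0046, 0.001, 0.175], [0, 0, 0.6], 0.046], [[-0.0046, 0.001, 0.175], [0, 0, 0.6], 0.042], [[-0.0046, 0.001, 0.175], [0, 0, 0.6], 0.038], [[-0.0046, 0.001, 0.175], [0, 0, 0.6], 0.034], [[-0.0046, 0.001, 0.175], [0, 0, 0.6], 0.03], [[-0.0046, 0.001, 0.175], [0, 0, 0.6], 0.03]], "force": 50}}

```text
time_s: 10.95
eef_pos: [0.439, -0.0001, 0.0444]
ee_rot: [0.0, -0.142, 0.99, 0.0]
ft_force: [-0.1, 0.6, 2.7]
finger_gap: 0.0301
```

```bash
python3 - <<'E'
from h import *
plan(.6368,.1825,.2,75)
E
```

```text
at [ 4.39e-01 -1.00e-04  4.44e-02] head 106.38 gap 0.0301 f [-0.1  0.6  2.7] t 10.95
shift mm [-241.4  119.4 -155.4] turn [1.000e-02 3.000e-02 3.138e+01]
```

Gap 0.030 on a 40 mm part is suspicious; look.

```bash
python3 -c "
from h import *
c=cap('wrist','w4.png'); print(status.observe()['finger_gap'])"
```

```text
0.02961077498087883
```

View pics/w4.png

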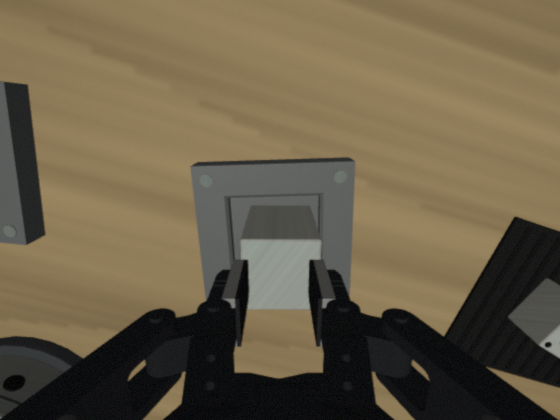

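The pads are on both faces of the block (243 and 318 at row 280), so the reading is compliance. I close further for full grip and lift.

Emit:
{"fn": "send_rows", "kwargs": {"moves": [[[0, 0, 0], [0, 0, 0], 0.02], [[0, 0, 0], [0, 0, 0], 0.02], [[0, 0, 0], [0, 0, 0], 0.02], [[0, 0, -0.002], [0, 0, 0], 0.02], [[0, 0, -0.006], [0, 0, 0], 0.02], [[0, 0, -0.015], [0, 0, 0], 0.02], [[0, 0, -0.035], [0, 0, 0], 0.02], [[0, 0, -0.06], [0, 0, 0], 0.02], [[0, 0, -0.09], [0, 0, 0], 0.02], [[0, 0, -0.12], [0, 0, 0], 0.02], [[0, 0, -0.145], [0, 0, 0], 0.02], [[0, 0, -0.155], [0, 0, 0], 0.02], [[0, 0, -0.155], [0, 0, 0], 0.02], [[0, 0, -0.155], [0, 0, 0], 0.02]]}}

```text
time_s: 12.4
eef_pos: [0.4379, -0.0001, 0.1982]
ee_rot: [-0.001, -0.143, 0.99, 0.0]
ft_force: [0.3, -0.1, -0.7]
finger_gap: 0.02
```

```bash
python3 - <<'E'
from h import *
plan(.6368,.1825,.2,75)
c=cap('wrist'); P=cloud(c); p,r,s=pose()
m=(np.abs(P[...,2]-p[2]-.024)<.012)&(np.hypot(*(np.moveaxis(P[...,:2]-p[:2],-1,0)))<.03)
q=r.inv().apply(P[m]-p)*1000; print(m.sum(),'tool frame pct',np.percentile(q,[2,50,98],0).round(1))
E
```

```text
at [ 4.379e-01 -1.000e-04  1.982e-01] head 106.39 gap 0.02 f [ 0.3 -0.1 -0.7] t 12.4
shift mm [-242.3  119.1   -2.2] turn [-1.000e-02 -9.000e-02  3.139e+01]
547 tool frame pct [[ -8.2 -20.5 -35.8]
 [  8.2  -8.4 -31.9]
 [ 11.5  23.4 -25.5]]
```

```bash
python3 -c "
from h import *
c=cap('wrist','w5.png'); P=cloud(c); rect(P,'bs top',(.438,0),.045,.05,.08)
print(P[270,260:305:8].round(3).tolist())"
```

```text
bs top 1777 z 0.0676 mean [0.4366 0.0022] rect [438.1   2.8] [40.2 39.5] 15.5 circ [438.    2.7] 27.4
[[0.552, 0.011, 0.0], [0.55, 0.021, -0.001], [0.547, 0.031, -0.0], [0.543, 0.04, 0.001], [0.541, 0.05, -0.001], [0.426, 0.008, 0.231]]
```

View pics/w5.png

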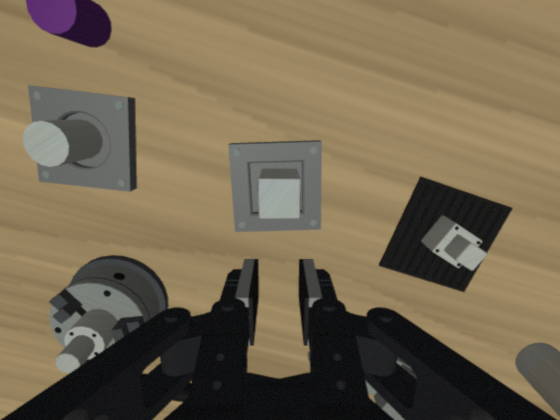

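The lift was empty; the block never moved. The tips only caught the top of the block and the fingers spread. I'll grip deeper, across the other pair of faces, which also suits the vise gap. Rotate 90°.

Emit:
{"fn": "send_rows", "kwargs": {"moves": [[[0, 0, 0], [0, 0, 8.5], 0.05], [[0, 0, 0], [0, 0, 17], 0.085], [[0, 0, 0], [0, 0, 25.5], 0.085], [[0, 0, 0], [0, 0, 34], 0.085], [[0, 0, 0], [0, 0, 42.5], 0.085], [[0, 0, 0], [0, 0, 51], 0.085], [[0, 0, 0], [0, 0, 59.5], 0.085], [[0, 0, 0], [0, 0, 68], 0.085], [[0, 0, 0], [0, 0, 76.5], 0.085], [[0, 0, 0], [0, 0, 85], 0.085], [[0, 0, 0], [0, 0, 90.5], 0.085], [[0, 0, 0], [0, 0, 90.5], 0.085], [[0, 0, 0], [0, 0, 90.5], 0.085]]}}

```text
time_s: 13.8
eef_pos: [0.4382, -0.0002, 0.1983]
ee_rot: [-0.001, 0.602, 0.799, -0.001]
ft_force: [0.1, -0.4, 0.6]
finger_gap: 0.0852
```

```bash
python3 - <<'E'
from h import *
plan(.438,.001,.028,16)
c=cap('wrist'); P=cloud(c); rect(P,'bs top',(.438,0),.045,.05,.08)
rect(P,'plate',(.438,-.001),.08,.014,.022)
t=cap('top'); P=cloud(t)
rect(P,'T chuckjaws',(.64,-.153),.06,.074,.085)
E
```

```text
at [ 4.382e-01 -2.000e-04  1.983e-01] head 16.0 gap 0.0852 f [ 0.1 -0.4  0.6] t 13.8
shift mm [  1.2   0.5 170.3] turn [-0.1  0.  -0. ]
bs top 1775 z 0.0674 mean [0.4381 0.0042] rect [438.4   2.5] [39.6 40.2] 16.4 circ [438.5   2.8] 27.3
plate 5167 z 0.0175 mean [0.4398 0.0037] rect [ 4.408e+02 -3.000e-01] [100.3 100.6] 18.2 circ [4.405e+02 1.000e-01] 70.2
T chuckjaws 45 z 0.0796 mean [ 0.6256 -0.1284] rect [ 620.2 -133.6] [42.5 17.9] 60.3 circ [ 624.2 -135.8] 21.7
```

Emit:
{"fn": "send_rows", "kwargs": {"moves": [[[0.002, 0.0005, 0.04], [0, 0, 0], 0.085], [[0.002, 0.0005, 0.08], [0, 0, 0], 0.085], [[0.002, 0.0005, 0.115], [0, 0, 0], 0.085], [[0.002, 0.0005, 0.14], [0, 0, 0], 0.085], [[0.002, 0.0005, 0.16], [0, 0, 0], 0.085], [[0.002, 0.0005, 0.17], [0, 0, 0], 0.085], [[0.002, 0.0005, 0.17], [0, 0, 0], 0.085], [[0.002, 0.0005, 0.17], [0, 0, 0], 0.06], [[0.002, 0.0005, 0.17], [0, 0, 0], 0.048], [[0.002, 0.0005, 0.17], [0, 0, 0], 0.044], [[0.002, 0.0005, 0.17], [0, 0, 0], 0.04], [[0.002, 0.0005, 0.17], [0, 0, 0], 0.036], [[0.002, 0.0005, 0.17], [0, 0, 0], 0.03], [[0.002, 0.0005, 0.17], [0, 0, 0], 0.03], [[0.002, 0.0005, 0.17], [0, 0, 0], 0.03]], "force": 60}}

```text
time_s: 15.4
eef_pos: [0.4391, 0.0021, 0.03]
ee_rot: [0.0, 0.603, 0.798, 0.001]
ft_force: [-2.6, -0.5, 7.6]
finger_gap: 0.0389
```

Gap 0.039, a proper grip. Lift.

Emit:
{"fn": "send_rows", "kwargs": {"moves": [[[0, 0, -0.002], [0, 0, 0], 0.03], [[0, 0, -0.006], [0, 0, 0], 0.03], [[0, 0, -0.015], [0, 0, 0], 0.03], [[0, 0, -0.035], [0, 0, 0], 0.03], [[0, 0, -0.06], [0, 0, 0], 0.03], [[0, 0, -0.09], [0, 0, 0], 0.03], [[0, 0, -0.12], [0, 0, 0], 0.03], [[0, 0, -0.145], [0, 0, 0], 0.03], [[0, 0, -0.155], [0, 0, 0], 0.03], [[0, 0, -0.155], [0, 0, 0], 0.03], [[0, 0, -0.155], [0, 0, 0], 0.03]]}}

```text
time_s: 16.5
eef_pos: [0.4377, 0.0019, 0.1831]
ee_rot: [-0.001, 0.603, 0.798, -0.001]
ft_force: [-0.3, 0.3, -4.1]
finger_gap: 0.0386
```

```bash
cat >> h.py <<'E'
def held(c,zt):
    "top of held part, tool frame mm; zt = expected height of its top above TCP"
    P=cloud(c); p,r,s=pose()
    rect(P,'held top',p[:2],.04,p[2]+zt-.004,p[2]+zt+.004)
E
python3 - <<'E'
from h import *
plan(.6368,.1825,.2,-15.1)
held(cap('wrist'),.038)
E
```

```text
at [0.4377 0.0019 0.1831] head 15.89 gap 0.0386 f [-0.3  0.3 -4.1] t 16.5
shift mm [119.3 240.9 -17.3] turn [-1.000e-01  1.000e-02  3.099e+01]
held top 7259 z 0.2205 mean [0.4368 0.0044] rect [437.4   2.2] [65.7 40.8] 15.4 circ [435.6   8.8] 32.9
```

Emit:
{"fn": "send_rows", "kwargs": {"moves": [[[0.01, 0.02, -0.005], [0, 0, 3], 0.03], [[0.025, 0.05, -0.012], [0, 0, 8], 0.03], [[0.042, 0.085, -0.017], [0, 0, 13], 0.03], [[0.06, 0.12, -0.017], [0, 0, 18], 0.03], [[0.077, 0.155, -0.017], [0, 0, 23], 0.03], [[0.095, 0.19, -0.017], [0, 0, 28], 0.03], [[0.11, 0.222, -0.017], [0, 0, 31], 0.03], [[0.119, 0.241, -0.017], [0, 0, 31], 0.03], [[0.119, 0.241, -0.017], [0, 0, 31], 0.03], [[0.119, 0.241, -0.017], [0, 0, 31], 0.03]]}}

```text
time_s: 17.55
eef_pos: [0.6368, 0.1819, 0.1986]
ee_rot: [-0.0, 0.794, 0.608, -0.002]
ft_force: [0.3, -1.0, -2.4]
finger_gap: 0.0384
```

```bash
python3 - <<'E'
from h import *
plan(.6368,.1825,.053,-15.1)
c=cap('wrist'); P=cloud(c); held(c,.038)
rect(P,'vise',(.637,.184),.1,.045,.06)
rect(P,'jawL',(.650,.231),.04,.048,.06)
rect(P,'jawR',(.623,.134),.04,.048,.06)
P=cloud(cap('top')); rect(P,'T jaws',(.650,.231),.06,.045,.06);rect(P,'T jaws',(.623,.134),.04,.045,.06)
E
```

```text
at [0.6368 0.1819 0.1986] head -15.1 gap 0.0384 f [ 0.3 -1.  -2.4] t 17.55
shift mm [  1.1   0.3 145.6] turn [-0.19  0.2   0.  ]
held top 7197 z 0.2359 mean [0.6366 0.1841] rect [636.1 182.2] [41.1 66.1] 74.4 circ [638. 189.] 33.0
vise 3338 z 0.0555 mean [0.651  0.2344] rect [650.9 233.6] [45.9 64.1] 74.9 circ [650.9 233.9] 38.2
jawL 3338 z 0.0555 mean [0.651  0.2344] rect [650.9 233.6] [45.9 64.1] 74.9 circ [650.9 233.9] 38.2
jawR none
T jaws none
T jaws 323 z 0.0554 mean [0.6222 0.1362] rect [622.4 133.1] [44.6 64.4] 75.4 circ [623.3 136.8] 34.2
```

```bash
python3 - <<'E'
from h import *
c=cap('wrist'); P=cloud(c); p,r,s=pose()
q=r.inv().apply((P-p).reshape(-1,3)).reshape(P.shape)*1000
m=(np.abs(q[...,2]+37.4)<3)&(np.abs(q[...,1])<12)&(np.abs(q[...,0])<40); print('held x max',np.percentile(q[m][:,0],[90,98,99.5]).round(1),m.sum())
m=(np.abs(P[...,2]-.0555)<.003)&(np.abs(q[...,1])<25)&(q[...,0]>15)&(q[...,0]<90); print('jaw x min',np.percentile(q[m][:,0],[.5,2,5,95,99.5]).round(1),m.sum())
E
```

```text
held x max [17.2 19.6 19.9] 4038
jaw x min [32.  33.1 34.3 76.  77.8] 2628
```

Emit:
{"fn": "send_rows", "kwargs": {"moves": [[[0.0013, 0.0, 0.015], [0, 0, 0], 0.03], [[0.0013, 0, 0.04], [0, 0, 0], 0.03], [[0.0013, 0, 0.07], [0, 0, 0], 0.03], [[0.0013, 0, 0.095], [0, 0, 0], 0.03], [[0.0013, 0, 0.115], [0, 0, 0], 0.03], [[0.0013, 0, 0.13], [0, 0, 0], 0.03], [[0.0013, 0, 0.138], [0, 0, 0], 0.03], [[0.0013, 0, 0.142], [0, 0, 0], 0.03], [[0.0013, 0, 0.143], [0, 0, 0], 0.03], [[0.0013, 0, 0.143], [0, 0, 0], 0.03]]}}

```text
time_s: 18.7
eef_pos: [0.639, 0.1838, 0.059]
ee_rot: [0.0, 0.794, 0.608, 0.001]
ft_force: [-0.1, -0.5, -3.1]
finger_gap: 0.0384
```

```bash
python3 - <<'E'
from h import *
plan(.637,.183,.052,-15.1)
cap('wrist','w6.png')
E
```

```text
at [0.639  0.1838 0.059 ] head -15.11 gap 0.0384 f [-0.1 -0.5 -3.1] t 18.7
shift mm [-1.3 -1.7  7. ] turn [ 0.08 -0.06 -0.01]
```

View pics/w6.png

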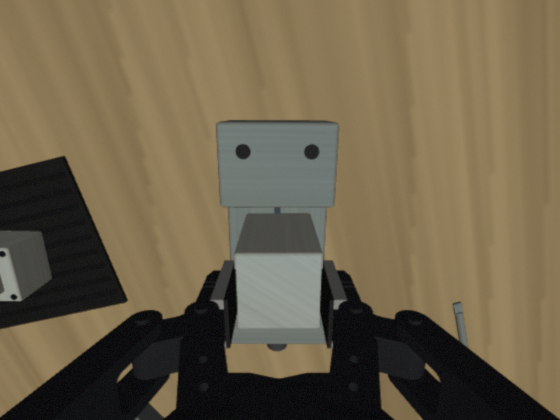

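The block (279,280) lines up laterally with the jaw (278,165). Settle and re-measure before setting down.

Emit:
{"fn": "send_rows", "kwargs": {"moves": [[[0, 0, 0], [0, 0, 0], 0.03], [[0, 0, 0], [0, 0, 0], 0.03]]}}

```text
time_s: 18.95
eef_pos: [0.6387, 0.1838, 0.0588]
ee_rot: [0.0, 0.794, 0.608, 0.001]
ft_force: [0.3, -1.0, -3.0]
finger_gap: 0.0387
```

```bash
python3 - <<'E'
from h import *
plan(.637,.183,.052,-15.1)
c=cap('wrist'); P=cloud(c); p,r,s=pose()
q=r.inv().apply((P-p).reshape(-1,3)).reshape(P.shape)*1000
m=(np.abs(q[...,2]+37.4)<3)&(np.abs(q[...,1])<12)&(np.abs(q[...,0])<40); print('held x max',np.percentile(q[m][:,0],[90,98,99.5]).round(1),'z',np.median(q[m][:,2]))
m=(np.abs(P[...,2]-.0555)<.004)&(np.abs(q[...,1])<45)&(q[...,0]>15)&(q[...,0]<90); print('jaw x',np.percentile(q[m][:,0],[.5,2,50,98,99.5]).round(1),'y',np.percentile(q[m][:,1],[.5,50,99.5]).round(1),np.median(P[m][:,2]))
E
```

```text
at [0.6387 0.1838 0.0588] head -15.11 gap 0.0387 f [ 0.3 -1.  -3. ] t 18.95
shift mm [-1.2 -1.4  6.8] turn [ 0.05 -0.05 -0.01]
held x max [17.6 19.8 20.1] z -37.44284061656509
jaw x [19.6 19.9 52.3 73.7 74.2] y [-32.5  -1.   30.2] 0.05556882778656516
```

Emit:
{"fn": "send_rows", "kwargs": {"moves": [[[-0.001, -0.0014, 0.001], [0, 0, 0], 0.03], [[-0.001, -0.0014, 0.003], [0, 0, 0], 0.03], [[-0.001, -0.0014, 0.0045], [0, 0, 0], 0.03], [[-0.001, -0.0014, 0.0055], [0, 0, 0], 0.03], [[-0.001, -0.0014, 0.006], [0, 0, 0], 0.03], [[-0.001, -0.0014, 0.006], [0, 0, 0], 0.03]]}}

```text
time_s: 19.6
eef_pos: [0.6366, 0.183, 0.0522]
ee_rot: [-0.0, 0.794, 0.608, 0.0]
ft_force: [-2.0, 0.6, -2.1]
finger_gap: 0.0385
```

Emit:
{"fn": "send_rows", "kwargs": {"moves": [[[0, 0, 0.0005], [0, 0, 0], 0.03], [[0, 0, 0.001], [0, 0, 0], 0.03], [[0, 0, 0.001], [0, 0, 0], 0.03]]}}

```text
time_s: 19.9
eef_pos: [0.6367, 0.1831, 0.0522]
ee_rot: [-0.0, 0.794, 0.608, 0.0]
ft_force: [-1.8, -0.2, 5.2]
finger_gap: 0.0384
```

Contact 5 N. Release and rise.

Emit:
{"fn": "send_rows", "kwargs": {"moves": [[[0, 0, 0], [0, 0, 0], 0.042], [[0, 0, 0], [0, 0, 0], 0.046], [[0, 0, 0], [0, 0, 0], 0.055], [[0, 0, 0], [0, 0, 0], 0.07], [[0, 0, 0], [0, 0, 0], 0.085], [[0, 0, 0], [0, 0, 0], 0.085], [[0, 0, 0], [0, 0, 0], 0.085], [[0, 0, -0.015], [0, 0, 0], 0.085], [[0, 0, -0.05], [0, 0, 0], 0.085], [[0, 0, -0.1], [0, 0, 0], 0.085], [[0, 0, -0.15], [0, 0, 0], 0.085], [[0, 0, -0.19], [0, 0, 0], 0.085], [[0, 0, -0.19], [0, 0, 0], 0.085], [[0, 0, -0.19], [0, 0, 0], 0.085]]}}

```text
time_s: 21.3
eef_pos: [0.6373, 0.183, 0.2434]
ee_rot: [0.0, 0.794, 0.608, 0.002]
ft_force: [-0.5, 1.0, -1.2]
finger_gap: 0.085
```

```bash
python3 - <<'E'
from h import *
plan(.4435,.211,.22,75)
c=cap('wrist'); P=cloud(c)
rect(P,'blank',(.637,.183),.04,.08,.1)
rect(P,'jawL',(.650,.231),.06,.048,.0575)
rect(P,'jawR',(.623,.134),.06,.048,.0575)
rect(P,'vise',(.637,.183),.1,.02,.058)
P=cloud(cap('top'));rect(P,'T fs core',(.444,.21),.03,.055,.075)
E
```

```text
at [0.6373 0.183  0.2434] head -15.13 gap 0.085 f [-0.5  1.  -1.2] t 21.3
shift mm [ -23.6 -194.5   22.8] turn [ 2.000e-02 -2.300e-01  8.987e+01]
blank 1476 z 0.0895 mean [0.6364 0.1848] rect [636.2 183.7] [39.8 40.1] 75.2 circ [636.2 183.4] 27.4
jawL 2489 z 0.0556 mean [0.6512 0.2346] rect [651. 234.] [44.7 64. ] 74.9 circ [650.8 234.1] 38.1
jawR 1435 z 0.0554 mean [0.6252 0.1391] rect [623.9 134.7] [44.5 64.1] 74.6 circ [625.2 140.1] 35.1
vise 5109 z 0.0552 mean [0.641  0.1959] rect [637.2 183.5] [149.7  64. ] 74.8 circ [637.3 184. ] 80.2
T fs core none
```

Blank square sits within 1 mm of the vise centre and 0.3° square. Back to the mat for the finished square.

Emit:
{"fn": "send_rows", "kwargs": {"moves": [[[-0.006, -0.045, 0], [0, 0, 0], 0.085], [[-0.012, -0.095, 0], [0, 0, 0], 0.085], [[-0.018, -0.145, 0], [0, 0, 0], 0.085], [[-0.024, -0.194, 0.02], [0, 0, 0], 0.085], [[-0.024, -0.194, 0.03], [0, 0, 0], 0.085], [[-0.024, -0.194, 0.03], [0, 0, 0], 0.085], [[-0.024, -0.194, 0.03], [0, 0, 0], 0.085]]}}

```text
time_s: 22.1
eef_pos: [0.4439, 0.21, 0.2109]
ee_rot: [0.0, 0.794, 0.608, -0.0]
ft_force: [0.2, -0.9, 0.3]
finger_gap: 0.0848
```

```bash
python3 - <<'E'
from h import *
plan(.4432,.2108,.0385,-15.1)
P=cloud(cap('wrist')); rect(P,'fs core',(.444,.21),.03,.055,.075); rect(P,'fs base',(.444,.21),.035,.03,.042)
E
```

```text
at [0.4439 0.21   0.2109] head -15.16 gap 0.0848 f [ 0.2 -0.9  0.3] t 22.1
shift mm [  0.7  -1.  172.4] turn [ 0.03  0.04 -0.06]
fs core 568 z 0.0634 mean [0.4435 0.2128] rect [443.6 211.7] [24.2 23.3] 74.7 circ [443.3 212.1] 15.7
fs base 713 z 0.0355 mean [0.4441 0.2171] rect [443.2 212. ] [39.9 40. ] 74.3 circ [443.4 211.9] 27.3
```

Emit:
{"fn": "send_rows", "kwargs": {"moves": [[[0.001, -0.001, 0.04], [0, 0, 0], 0.085], [[0.001, -0.001, 0.08], [0, 0, 0], 0.085], [[0.001, -0.001, 0.115], [0, 0, 0], 0.085], [[0.001, -0.001, 0.14], [0, 0, 0], 0.085], [[0.001, -0.001, 0.16], [0, 0, 0], 0.085], [[0.001, -0.001, 0.17], [0, 0, 0], 0.085], [[0.001, -0.001, 0.1725], [0, 0, 0], 0.085], [[0.001, -0.001, 0.1725], [0, 0, 0], 0.06], [[0.001, -0.001, 0.1725], [0, 0, 0], 0.04], [[0.001, -0.001, 0.1725], [0, 0, 0], 0.03], [[0.001, -0.001, 0.1725], [0, 0, 0], 0.026], [[0.001, -0.001, 0.1725], [0, 0, 0], 0.022], [[0.001, -0.001, 0.1725], [0, 0, 0], 0.018], [[0.001, -0.001, 0.1725], [0, 0, 0], 0.015], [[0.001, -0.001, 0.1725], [0, 0, 0], 0.015], [[0.001, -0.001, 0.1725], [0, 0, 0], 0.015]], "force": 40}}

```text
time_s: 23.75
eef_pos: [0.4433, 0.212, 0.0393]
ee_rot: [0.0, 0.794, 0.608, 0.001]
ft_force: [1.2, -0.4, 6.9]
finger_gap: 0.0214
```

Emit:
{"fn": "send_rows", "kwargs": {"moves": [[[0, 0, -0.002], [0, 0, 0], 0.015], [[0, 0, -0.006], [0, 0, 0], 0.015], [[0, 0, -0.015], [0, 0, 0], 0.015], [[0, 0, -0.035], [0, 0, 0], 0.015], [[0, 0, -0.06], [0, 0, 0], 0.015], [[0, 0, -0.09], [0, 0, 0], 0.015], [[0, 0, -0.11], [0, 0, 0], 0.015], [[0, 0, -0.12], [0, 0, 0], 0.015], [[0, 0, -0.12], [0, 0, 0], 0.015], [[0, 0, -0.12], [0, 0, 0], 0.015]]}}

```text
time_s: 24.75
eef_pos: [0.4416, 0.2114, 0.1578]
ee_rot: [-0.0, 0.794, 0.608, -0.001]
ft_force: [-0.1, 0.1, -2.4]
finger_gap: 0.0212
```

```bash
python3 - <<'E'
from h import *
plan(.4405,-.001,.16,18.1)
held(cap('wrist'),.024)
E
```

```text
at [0.4416 0.2114 0.1578] head -15.1 gap 0.0212 f [-0.1  0.1 -2.4] t 24.75
shift mm [-205.3   54.3   -2. ] turn [ -0.08   0.04 -33.2 ]
held top 2000 z 0.1819 mean [0.4412 0.213 ] rect [443.4 211. ] [24.6 28.9] 75.3 circ [443.7 211.7] 18.0
```

Emit:
{"fn": "send_rows", "kwargs": {"moves": [[[-0.015, 0.004, 0], [0, 0, -4], 0.015], [[-0.045, 0.012, 0], [0, 0, -9], 0.015], [[-0.08, 0.021, 0], [0, 0, -15], 0.015], [[-0.115, 0.03, 0], [0, 0, -21], 0.015], [[-0.15, 0.04, 0], [0, 0, -27], 0.015], [[-0.185, 0.049, 0], [0, 0, -33], 0.015], [[-0.205, 0.054, 0], [0, 0, -33.2], 0.015], [[-0.205, 0.054, 0.02], [0, 0, -33.2], 0.015], [[-0.205, 0.054, 0.05], [0, 0, -33.2], 0.015], [[-0.205, 0.054, 0.075], [0, 0, -33.2], 0.015], [[-0.205, 0.054, 0.088], [0, 0, -33.2], 0.015], [[-0.205, 0.054, 0.093], [0, 0, -33.2], 0.015], [[-0.205, 0.054, 0.093], [0, 0, -33.2], 0.015], [[-0.205, 0.054, 0.093], [0, 0, -33.2], 0.015]]}}

```text
time_s: 26.2
eef_pos: [0.4414, -0.0004, 0.0659]
ee_rot: [0.0, 0.587, 0.809, 0.0]
ft_force: [1.0, 0.6, -0.9]
finger_gap: 0.0211
```

```bash
python3 - <<'E'
from h import *
plan(.4405,-.001,.044,18.1)
c=cap('wrist'); P=cloud(c); held(c,.024); rect(P,'plate',(.4405,-.001),.08,.014,.022)
p=pose()[0]; rect(P,'base top',p[:2],.04,p[2]-.008,p[2]-.001)
im=c['pixels'][100:420,120:440,::-1]; cv2.imwrite('pics/w7.png',im)
E
```

```text
at [ 4.414e-01 -4.000e-04  6.590e-02] head 18.09 gap 0.0211 f [ 1.   0.6 -0.9] t 26.2
shift mm [-0.3 -1.  21.9] turn [ 0.03  0.01 -0.01]
held top 2015 z 0.09 mean [0.4407 0.0014] rect [441.1  -0. ] [34.1 24.6] 18.1 circ [439.9   3.7] 18.7
plate 9836 z 0.0175 mean [0.4355 0.0148] rect [440.7  -0.5] [100.5 100.7] 18.1 circ [440.9  -0.6] 70.8
base top 1693 z 0.062 mean [0.4379 0.012 ] rect [438.9   8.5] [40.1 23.2] 18.8 circ [439.1   7.9] 22.4
```

View pics/w7.png

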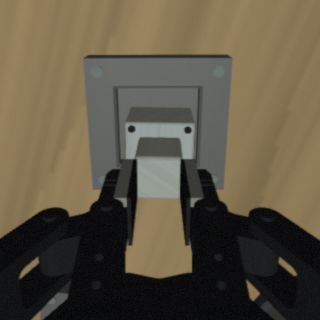

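The part (160,130 in crop) is centred over the recess. Lower slowly.

Emit:
{"fn": "send_rows", "kwargs": {"moves": [[[0, -0.001, 0.003], [0, 0, 0], 0.015], [[0, -0.001, 0.008], [0, 0, 0], 0.015], [[0, -0.001, 0.013], [0, 0, 0], 0.015], [[0, -0.001, 0.017], [0, 0, 0], 0.015], [[0, -0.001, 0.019], [0, 0, 0], 0.015], [[0, -0.001, 0.02], [0, 0, 0], 0.015], [[0, -0.001, 0.0205], [0, 0, 0], 0.015], [[0, -0.001, 0.021], [0, 0, 0], 0.015], [[0, -0.001, 0.021], [0, 0, 0], 0.015]]}}

```text
time_s: 27.15
eef_pos: [0.4402, -0.0006, 0.0447]
ee_rot: [0.0, 0.587, 0.809, 0.0]
ft_force: [1.1, -0.1, -0.8]
finger_gap: 0.0213
```

Emit:
{"fn": "send_rows", "kwargs": {"moves": [[[0, 0, 0.0005], [0, 0, 0], 0.015], [[0, 0, 0.001], [0, 0, 0], 0.015], [[0, 0, 0.0015], [0, 0, 0], 0.015], [[0, 0, 0.0015], [0, 0, 0], 0.015]]}}

```text
time_s: 27.55
eef_pos: [0.4406, -0.0005, 0.0435]
ee_rot: [0.0, 0.587, 0.809, 0.0]
ft_force: [0.0, -0.1, 2.8]
finger_gap: 0.0213
```

Emit:
{"fn": "send_rows", "kwargs": {"moves": [[[0, 0, 0.0003], [0, 0, 0], 0.025], [[0, 0, 0.0003], [0, 0, 0], 0.03], [[0, 0, 0.0003], [0, 0, 0], 0.045], [[0, 0, 0.0003], [0, 0, 0], 0.065], [[0, 0, 0], [0, 0, 0], 0.085], [[0, 0, 0], [0, 0, 0], 0.085], [[0, 0, 0], [0, 0, 0], 0.085], [[0, 0, -0.015], [0, 0, 0], 0.085], [[0, 0, -0.05], [0, 0, 0], 0.085], [[0, 0, -0.1], [0, 0, 0], 0.085], [[0, 0, -0.15], [0, 0, 0], 0.085], [[0, 0, -0.2], [0, 0, 0], 0.085], [[0, 0, -0.2], [0, 0, 0], 0.085], [[0, 0, -0.2], [0, 0, 0], 0.085]]}}

```text
time_s: 28.95
eef_pos: [0.4406, -0.0004, 0.2441]
ee_rot: [0.001, 0.587, 0.81, 0.001]
ft_force: [-0.3, 0.3, 0.6]
finger_gap: 0.0847
```

```bash
python3 - <<'E'
from h import *
plan(.64,-.152,.25,18)
P=cloud(cap('wrist')); rect(P,'fs core',(.44,0),.03,.06,.075); rect(P,'fs base',(.44,0),.035,.034,.046)
rect(P,'plate',(.4405,-.001),.08,.014,.022)
E
```

```text
at [ 4.406e-01 -4.000e-04  2.441e-01] head 18.1 gap 0.0847 f [-0.3  0.3  0.6] t 28.95
shift mm [-206.   142.4   -5.6] turn [ 0.16 -0.04  0.1 ]
fs core 467 z 0.0673 mean [0.4412 0.0008] rect [4.41e+02 4.00e-01] [23.4 23.6] 18.2 circ [4.416e+02 3.000e-01] 15.8
fs base 622 z 0.0394 mean [0.4399 0.0047] rect [4.415e+02 3.000e-01] [39.9 40.3] 17.2 circ [4.417e+02 3.000e-01] 27.2
plate 4221 z 0.0175 mean [0.4404 0.0018] rect [441.   0.] [100.2 100.2] 18.2 circ [ 4.409e+02 -3.000e-01] 69.8
```

Square pair done: the finished square is centred in its recess within 0.5 mm, 0.1°. Now to the chuck.

Emit:
{"fn": "send_rows", "kwargs": {"moves": [[[-0.04, 0.028, -0.01], [0, 0, 0], 0.085], [[-0.08, 0.055, -0.02], [0, 0, 0], 0.085], [[-0.12, 0.083, -0.02], [0, 0, 0], 0.085], [[-0.16, 0.11, -0.02], [0, 0, 0], 0.085], [[-0.2, 0.138, -0.02], [0, 0, 0], 0.085], [[-0.206, 0.142, -0.02], [0, 0, 0], 0.085], [[-0.206, 0.142, -0.02], [0, 0, 0], 0.085], [[-0.206, 0.142, -0.02], [0, 0, 0], 0.085]]}}

```text
time_s: 29.8
eef_pos: [0.6376, -0.1516, 0.2615]
ee_rot: [-0.002, 0.587, 0.809, -0.0]
ft_force: [-1.0, 0.5, 0.9]
finger_gap: 0.0849
```

```bash
python3 - <<'E'
from h import *
plan(.638,-.151,.0925,18)
c=cap('wrist','w8.png');P=cloud(c); rect(P,'fr core',(.638,-.151),.03,.11,.125); rect(P,'fr base',(.638,-.151),.04,.085,.095)
rect(P,'face',(.64,-.153),.08,.05,.066); rect(P,'drum all',(.64,-.153),.075,.05,.084)
E
```

```text
at [ 0.6376 -0.1516  0.2615] head 18.08 gap 0.0849 f [-1.   0.5  0.9] t 29.8
shift mm [1.00e-01 1.00e+00 1.69e+02] turn [-0.16 -0.13  0.08]
fr core 438 z 0.1173 mean [ 0.6387 -0.1491] rect [ 638.8 -149.5] [23.  22.9] 33.1 circ [ 638.8 -149.8] 12.1
fr base 623 z 0.0895 mean [ 0.6377 -0.1451] rect [ 639.  -149.6] [40.5 40.4] 16.8 circ [ 639.2 -149.9] 20.8
face 4350 z 0.0575 mean [ 0.642  -0.1496] rect [ 642.3 -152.7] [108.9 107.8] 18.1 circ [ 642.4 -153. ] 54.9
drum all 5453 z 0.0578 mean [ 0.6417 -0.1494] rect [ 642.1 -152.4] [109.  108.5] 37.1 circ [ 642.5 -152.8] 55.1
```

View pics/w8.png

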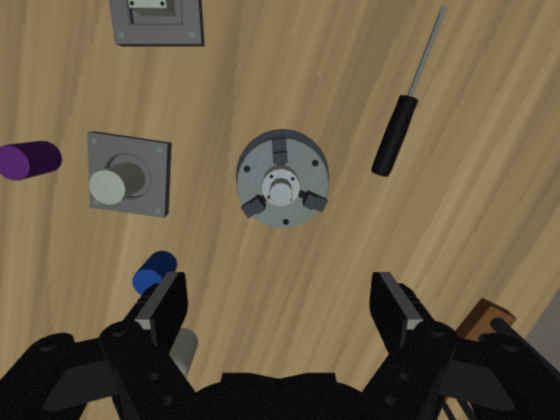

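The finished round stands in the chuck at (281,185), jaws below its base top. Descend and grip the core.

Emit:
{"fn": "send_rows", "kwargs": {"moves": [[[0.0006, 0.0003, 0.04], [0, 0, 0], 0.085], [[0.0006, 0.0003, 0.08], [0, 0, 0], 0.085], [[0.0006, 0.0003, 0.115], [0, 0, 0], 0.085], [[0.0006, 0.0003, 0.14], [0, 0, 0], 0.085], [[0.0006, 0.0003, 0.158], [0, 0, 0], 0.085], [[0.0006, 0.0003, 0.166], [0, 0, 0], 0.085], [[0.0006, 0.0003, 0.1685], [0, 0, 0], 0.085], [[0.0006, 0.0003, 0.1685], [0, 0, 0], 0.06], [[0.0006, 0.0003, 0.1685], [0, 0, 0], 0.04], [[0.0006, 0.0003, 0.1685], [0, 0, 0], 0.03], [[0.0006, 0.0003, 0.1685], [0, 0, 0], 0.026], [[0.0006, 0.0003, 0.1685], [0, 0, 0], 0.022], [[0.0006, 0.0003, 0.1685], [0, 0, 0], 0.018], [[0.0006, 0.0003, 0.1685], [0, 0, 0], 0.015], [[0.0006, 0.0003, 0.1685], [0, 0, 0], 0.015], [[0.0006, 0.0003, 0.1685], [0, 0, 0], 0.015]]}}

```text
time_s: 31.45
eef_pos: [0.6395, -0.152, 0.0952]
ee_rot: [0.0, 0.587, 0.809, 0.0]
ft_force: [-1.3, -0.2, 5.4]
finger_gap: 0.0148
```

Too high (95 mm) and gap 0.0148: poor grip. Open, go 3 mm lower, grip again.

Emit:
{"fn": "send_rows", "kwargs": {"moves": [[[0, 0, 0], [0, 0, 0], 0.03], [[0, 0, 0], [0, 0, 0], 0.05], [[0, 0, 0], [0, 0, 0], 0.06], [[-0.0002, -0.001, 0.001], [0, 0, 0], 0.06], [[-0.0002, -0.001, 0.002], [0, 0, 0], 0.06], [[-0.0002, -0.001, 0.0025], [0, 0, 0], 0.06], [[-0.0002, -0.001, 0.0025], [0, 0, 0], 0.06]]}}

```text
time_s: 32.15
eef_pos: [0.6381, -0.1522, 0.0919]
ee_rot: [-0.0, 0.587, 0.809, -0.0]
ft_force: [0.0, -0.2, 0.3]
finger_gap: 0.06
```

```bash
python3 - <<'E'
from h import *
plan(.638,-.151,.0925,18)
c=cap('wrist');P=cloud(c); rect(P,'fr core',(.638,-.151),.03,.11,.125); rect(P,'fr base',(.638,-.151),.04,.085,.095)
E
```

```text
at [ 0.6381 -0.1522  0.0919] head 18.08 gap 0.06 f [ 0.  -0.2  0.3] t 32.15
shift mm [ 1.2  0.3 -0.6] turn [-0.01 -0.01  0.08]
fr core 1778 z 0.1173 mean [ 0.6382 -0.1485] rect [ 638.7 -149.9] [23.4 23.2] 33.1 circ [ 638.8 -150.1] 12.1
fr base 2023 z 0.0894 mean [ 0.6364 -0.1428] rect [ 637.5 -147.1] [41.2 35.2] 19.3 circ [ 638.7 -149.9] 20.9
```

Emit:
{"fn": "send_rows", "kwargs": {"moves": [[[0.0013, 0, 0], [0, 0, 0], 0.05], [[0.0013, 0, 0], [0, 0, 0], 0.035], [[0.0013, 0, 0], [0, 0, 0], 0.028], [[0.0013, 0, 0], [0, 0, 0], 0.024], [[0.0013, 0, 0], [0, 0, 0], 0.02], [[0.0013, 0, 0], [0, 0, 0], 0.016], [[0.0013, 0, 0], [0, 0, 0], 0.012], [[0.0013, 0, 0], [0, 0, 0], 0.01], [[0.0013, 0, 0], [0, 0, 0], 0.01], [[0.0013, 0, 0], [0, 0, 0], 0.01]], "force": 40}}

```text
time_s: 33.2
eef_pos: [0.6383, -0.1509, 0.0925]
ee_rot: [0.0, 0.587, 0.809, 0.0]
ft_force: [0.6, 0.0, 2.7]
finger_gap: 0.0203
```

Gap now stalls at 0.0203, as with the other core. Lift gently.

Emit:
{"fn": "send_rows", "kwargs": {"moves": [[[0, 0, -0.001], [0, 0, 0], 0.01], [[0, 0, -0.003], [0, 0, 0], 0.01], [[0, 0, -0.007], [0, 0, 0], 0.01], [[0, 0, -0.015], [0, 0, 0], 0.01], [[0, 0, -0.03], [0, 0, 0], 0.01], [[0, 0, -0.05], [0, 0, 0], 0.01], [[0, 0, -0.075], [0, 0, 0], 0.01], [[0, 0, -0.095], [0, 0, 0], 0.01], [[0, 0, -0.105], [0, 0, 0], 0.01], [[0, 0, -0.105], [0, 0, 0], 0.01], [[0, 0, -0.105], [0, 0, 0], 0.01]]}}

```text
time_s: 34.3
eef_pos: [0.6374, -0.1507, 0.1967]
ee_rot: [-0.0, 0.587, 0.809, -0.0]
ft_force: [0.9, 0.1, -0.9]
finger_gap: 0.0203
```

```bash
python3 - <<'E'
from h import *
plan(.442,.209,.19,18)
c=cap('wrist','w9.png'); held(c,.0255)
E
```

```text
at [ 0.6374 -0.1507  0.1967] head 18.09 gap 0.0203 f [ 0.9  0.1 -0.9] t 34.3
shift mm [402.6 -74.1   7. ] turn [-0.03 -0.04  0.09]
held top 1670 z 0.2218 mean [ 0.6366 -0.1488] rect [ 637.1 -149.9] [33.  23.4] 18.3 circ [ 635.3 -144.7] 17.5
```

View pics/w9.png

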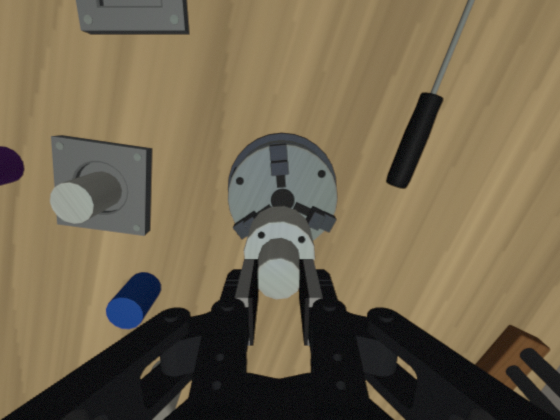

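Held upright. Carry to the mat.

Emit:
{"fn": "send_rows", "kwargs": {"moves": [[[0.012, -0.002, 0], [0, 0, 0], 0.01], [[0.035, -0.006, 0], [0, 0, 0], 0.01], [[0.065, -0.012, 0], [0, 0, 0], 0.01], [[0.1, -0.018, 0], [0, 0, 0], 0.01], [[0.135, -0.025, 0], [0, 0, 0], 0.01], [[0.17, -0.031, 0], [0, 0, 0], 0.01], [[0.205, -0.038, 0], [0, 0, 0], 0.01], [[0.24, -0.044, 0], [0, 0, 0], 0.01], [[0.275, -0.05, 0], [0, 0, 0], 0.01], [[0.31, -0.057, 0], [0, 0, 0], 0.01], [[0.345, -0.063, 0], [0, 0, 0], 0.01], [[0.375, -0.069, 0.01], [0, 0, 0], 0.01], [[0.395, -0.073, 0.035], [0, 0, 0], 0.01], [[0.403, -0.074, 0.065], [0, 0, 0], 0.01], [[0.403, -0.074, 0.095], [0, 0, 0], 0.01], [[0.403, -0.074, 0.12], [0, 0, 0], 0.01], [[0.403, -0.074, 0.14], [0, 0, 0], 0.01], [[0.403, -0.074, 0.149], [0, 0, 0], 0.01], [[0.403, -0.074, 0.152], [0, 0, 0], 0.01], [[0.403, -0.074, 0.152], [0, 0, 0], 0.01]]}}

```text
time_s: 36.35
eef_pos: [0.4423, 0.2093, 0.0453]
ee_rot: [-0.0, 0.587, 0.809, 0.0]
ft_force: [1.1, -0.0, -1.8]
finger_gap: 0.0205
```

```bash
python3 - <<'E'
from h import *
plan(.442,.209,.0388,18)
c=cap('wrist'); held(c,.0255)
E
```

```text
at [0.4423 0.2093 0.0453] head 18.09 gap 0.0205 f [ 1.1 -0.  -1.8] t 36.35
shift mm [-0.2 -0.4  6.5] turn [ 0.   -0.01  0.09]
held top 1680 z 0.0705 mean [0.4415 0.2112] rect [441.9 210. ] [33.3 24.2] 17.7 circ [440.6 214.2] 18.0
```

Emit:
{"fn": "send_rows", "kwargs": {"moves": [[[0, 0, 0.002], [0, 0, 0], 0.01], [[0, 0, 0.004], [0, 0, 0], 0.01], [[0, 0, 0.005], [0, 0, 0], 0.01], [[0, 0, 0.0055], [0, 0, 0], 0.01], [[0, 0, 0.006], [0, 0, 0], 0.01], [[0, 0, 0.0065], [0, 0, 0], 0.01], [[0, 0, 0.0065], [0, 0, 0], 0.01]]}}

```text
time_s: 37.1
eef_pos: [0.4424, 0.2091, 0.0386]
ee_rot: [-0.0, 0.587, 0.809, -0.0]
ft_force: [-0.3, -0.9, -2.4]
finger_gap: 0.0201
```

Emit:
{"fn": "send_rows", "kwargs": {"moves": [[[0, 0, 0.0005], [0, 0, 0], 0.01], [[0, 0, 0.001], [0, 0, 0], 0.01], [[0, 0, 0.001], [0, 0, 0], 0.01]]}}

```text
time_s: 37.4
eef_pos: [0.443, 0.2094, 0.0382]
ee_rot: [0.0, 0.587, 0.809, 0.001]
ft_force: [-0.1, -0.3, 4.9]
finger_gap: 0.0201
```

Contact. Release, rise, then go to the round blank.

Emit:
{"fn": "send_rows", "kwargs": {"moves": [[[0, 0, 0], [0, 0, 0], 0.025], [[0, 0, 0], [0, 0, 0], 0.03], [[0, 0, 0], [0, 0, 0], 0.045], [[0, 0, 0], [0, 0, 0], 0.065], [[0, 0, 0], [0, 0, 0], 0.085], [[0, 0, 0], [0, 0, 0], 0.085], [[0, 0, 0], [0, 0, 0], 0.085], [[0, 0, -0.015], [0, 0, 0], 0.085], [[0, 0, -0.05], [0, 0, 0], 0.085], [[0, 0, -0.1], [0, 0, 0], 0.085], [[0, 0, -0.15], [0, 0, 0], 0.085], [[0, 0, -0.18], [0, 0, 0], 0.085], [[0, 0, -0.18], [0, 0, 0], 0.085]]}}

```text
time_s: 38.7
eef_pos: [0.4454, 0.2107, 0.2224]
ee_rot: [0.001, 0.587, 0.809, 0.005]
ft_force: [-0.0, -0.2, -0.5]
finger_gap: 0.0851
```

```bash
python3 - <<'E'
from h import *
plan(.448,-.217,.22,18)
P=cloud(cap('wrist')); rect(P,'fr core',(.442,.21),.03,.055,.075); rect(P,'fr base',(.442,.21),.035,.03,.042)
E
```

```text
at [0.4454 0.2107 0.2224] head 18.09 gap 0.0851 f [-0.  -0.2 -0.5] t 38.7
shift mm [-4.073e+02 -1.303e+02 -4.000e-01] turn [ 0.54 -0.22  0.09]
fr core 407 z 0.0634 mean [0.443 0.211] rect [443.2 210.1] [23.1 23. ] 55.4 circ [443.3 210. ] 11.9
fr base 589 z 0.0355 mean [0.4418 0.2147] rect [443.2 210.2] [40.7 40.7] 46.4 circ [443.3 210. ] 20.9
```

Emit:
{"fn": "send_rows", "kwargs": {"moves": [[[-0.045, -0.014, 0], [0, 0, 0], 0.085], [[-0.09, -0.028, 0], [0, 0, 0], 0.085], [[-0.135, -0.042, 0], [0, 0, 0], 0.085], [[-0.18, -0.057, 0], [0, 0, 0], 0.085], [[-0.225, -0.071, 0], [0, 0, 0], 0.085], [[-0.27, -0.086, 0], [0, 0, 0], 0.085], [[-0.315, -0.1, 0], [0, 0, 0], 0.085], [[-0.36, -0.115, 0], [0, 0, 0], 0.085], [[-0.395, -0.126, 0], [0, 0, 0], 0.085], [[-0.407, -0.13, 0], [0, 0, 0], 0.085], [[-0.407, -0.13, 0], [0, 0, 0], 0.085], [[-0.407, -0.13, 0], [0, 0, 0], 0.085]]}}

```text
time_s: 39.95
eef_pos: [0.4444, -0.2171, 0.2163]
ee_rot: [-0.001, 0.587, 0.809, -0.0]
ft_force: [-0.1, 0.6, -0.8]
finger_gap: 0.0851
```

```bash
python3 - <<'E'
from h import *
plan(.448,-.2165,.033,18)
P=cloud(cap('wrist')); rect(P,'br top',(.448,-.217),.04,.06,.075); rect(P,'plate',(.448,-.215),.08,.014,.022); rect(P,'floor',(.448,-.215),.04,.005,.011)
E
```

```text
at [ 0.4444 -0.2171  0.2163] head 18.09 gap 0.0851 f [-0.1  0.6 -0.8] t 39.95
shift mm [ -0.8   4.  183.3] turn [-0.13 -0.1   0.08]
br top 1285 z 0.0674 mean [ 0.4487 -0.216 ] rect [ 449.  -216.8] [40.6 41. ] 45.2 circ [ 448.9 -217.1] 21.1
plate 5082 z 0.0175 mean [ 0.448  -0.2092] rect [ 449.5 -214. ] [100.3 100.9] 9.8 circ [ 449.2 -213.3] 70.3
floor 629 z 0.0076 mean [ 0.4473 -0.202 ] rect [ 447.7 -206.8] [57.2 41.6] 16.6 circ [ 449.6 -214. ] 28.9
```

Emit:
{"fn": "send_rows", "kwargs": {"moves": [[[-0.0015, 0.0033, 0.04], [0, 0, 0], 0.085], [[-0.0015, 0.0033, 0.085], [0, 0, 0], 0.085], [[-0.0015, 0.0033, 0.125], [0, 0, 0], 0.085], [[-0.0015, 0.0033, 0.155], [0, 0, 0], 0.085], [[-0.0015, 0.0033, 0.174], [0, 0, 0], 0.085], [[-0.0015, 0.0033, 0.1845], [0, 0, 0], 0.085], [[-0.0015, 0.0033, 0.1845], [0, 0, 0], 0.085], [[-0.0015, 0.0033, 0.1845], [0, 0, 0], 0.065], [[-0.0015, 0.0033, 0.1845], [0, 0, 0], 0.05]], "force": 60}}

```text
time_s: 40.9
eef_pos: [0.4499, -0.2186, 0.0342]
ee_rot: [0.001, 0.587, 0.81, 0.001]
ft_force: [0.3, 0.0, 0.7]
finger_gap: 0.0587
```

```bash
python3 -c "
from h import *
plan(.448,-.2175,.032,18)"
```

```text
at [ 0.4499 -0.2186  0.0342] head 18.12 gap 0.0587 f [0.3 0.  0.7] t 40.9
shift mm [ 1.6 -1.5  2.2] turn [0.13 0.06 0.12]
```

Correct the small offset, then close.

Emit:
{"fn": "send_rows", "kwargs": {"moves": [[[0.0015, -0.0015, 0.002], [0, 0, 0], 0.055], [[0.0015, -0.0015, 0.002], [0, 0, 0], 0.048], [[0.0015, -0.0015, 0.002], [0, 0, 0], 0.045], [[0.0015, -0.0015, 0.002], [0, 0, 0], 0.042], [[0.0015, -0.0015, 0.002], [0, 0, 0], 0.039], [[0.0015, -0.0015, 0.002], [0, 0, 0], 0.034], [[0.0015, -0.0015, 0.002], [0, 0, 0], 0.03], [[0.0015, -0.0015, 0.002], [0, 0, 0], 0.03], [[0.0015, -0.0015, 0.002], [0, 0, 0], 0.03]]}}

```text
time_s: 41.8
eef_pos: [0.4481, -0.2176, 0.0319]
ee_rot: [0.001, 0.587, 0.81, 0.001]
ft_force: [0.8, 2.4, 5.8]
finger_gap: 0.0395
```

Emit:
{"fn": "send_rows", "kwargs": {"moves": [[[0, 0, -0.001], [0, 0, 0], 0.03], [[0, 0, -0.004], [0, 0, 0], 0.03], [[0, 0, -0.012], [0, 0, 0], 0.03], [[0, 0, -0.03], [0, 0, 0], 0.03], [[0, 0, -0.06], [0, 0, 0], 0.03], [[0, 0, -0.095], [0, 0, 0], 0.03], [[0, 0, -0.13], [0, 0, 0], 0.03], [[0, 0, -0.155], [0, 0, 0], 0.03], [[0, 0, -0.165], [0, 0, 0], 0.03], [[0, 0, -0.165], [0, 0, 0], 0.03], [[0, 0, -0.165], [0, 0, 0], 0.03]]}}

```text
time_s: 42.9
eef_pos: [0.4459, -0.2169, 0.1949]
ee_rot: [-0.001, 0.587, 0.81, -0.0]
ft_force: [-1.0, -1.1, -3.9]
finger_gap: 0.0398
```

```bash
python3 - <<'E'
from h import *
plan(.6412,-.1534,.2,18.1)
held(cap('wrist'),.036)
E
```

```text
at [ 0.4459 -0.2169  0.1949] head 18.1 gap 0.0398 f [-1.  -1.1 -3.9] t 42.9
shift mm [ -0.3 205.3  -5.4] turn [-0.09 -0.09 -0.  ]
held top 6045 z 0.2306 mean [ 0.4456 -0.215 ] rect [ 450.8 -213.6] [56.2 42.1] 37.9 circ [ 446.5 -208.5] 30.0
```

Emit:
{"fn": "send_rows", "kwargs": {"moves": [[[0, 0.012, 0], [0, 0, 0], 0.03], [[0, 0.035, 0], [0, 0, 0], 0.03], [[0, 0.065, 0], [0, 0, 0], 0.03], [[0, 0.1, 0], [0, 0, 0], 0.03], [[0, 0.135, 0], [0, 0, 0], 0.03], [[0, 0.165, 0], [0, 0, 0], 0.03], [[0, 0.19, 0], [0, 0, 0], 0.03], [[0, 0.205, 0.01], [0, 0, 0], 0.03], [[0, 0.205, 0.03], [0, 0, 0], 0.03], [[0, 0.205, 0.055], [0, 0, 0], 0.03], [[0, 0.205, 0.075], [0, 0, 0], 0.03], [[0, 0.205, 0.085], [0, 0, 0], 0.03], [[0, 0.205, 0.085], [0, 0, 0], 0.03], [[0, 0.205, 0.085], [0, 0, 0], 0.03]]}}

```text
time_s: 44.35
eef_pos: [0.6423, -0.154, 0.1111]
ee_rot: [0.0, 0.587, 0.81, -0.0]
ft_force: [1.1, -0.0, -3.0]
finger_gap: 0.0389
```

```bash
python3 - <<'E'
from h import *
plan(.6412,-.1534,.082,18.1)
c=cap('wrist','w10.png'); P=cloud(c); p,r,s=pose()
q=r.inv().apply((P-p).reshape(-1,3)).reshape(P.shape)*1000
m=(np.abs(q[...,2]+35.7)<3)&(np.abs(q[...,1])<5)&(np.abs(q[...,0])<40); print('held x max',np.percentile(q[m][:,0],[98,99.5]).round(1))
rect(P,'face',(.641,-.153),.07,.052,.063)
m=(np.abs(P[...,2]-.0575)<.003)&(np.hypot(P[...,0]-.641,P[...,1]+.153)<.065)
u=P[m][:,:2]; ang=np.round(np.degrees(np.arctan2(u[:,1]+.153,u[:,0]-.641))/4)
o=np.array([u[ang==a][np.hypot(*(u[ang==a]-[.641,-.153]).T).argmax()] for a in np.unique(ang)])
o=o[np.hypot(*(o-[.641,-.153]).T)>.05]
S=np.linalg.lstsq(np.c_[2*o,np.ones(len(o))],(o**2).sum(1),rcond=None)[0]; print('rim fit',S[:2].round(4),np.sqrt(S[2]+S[:2]@S[:2]).round(4),len(o))
E
```

```text
at [ 0.6423 -0.154   0.1111] head 18.1 gap 0.0389 f [ 1.1 -0.  -3. ] t 44.35
shift mm [ 1.  -0.9 29.1] turn [ 0.01  0.02 -0.  ]
held x max [20.1 20.6]
face 9125 z 0.0575 mean [ 0.6359 -0.1363] rect [ 635.6 -137.4] [109.6  75.5] 23.0 circ [ 642.1 -153. ] 54.9
rim fit [ 0.6422 -0.1528] 0.0543 58
```

View pics/w10.png

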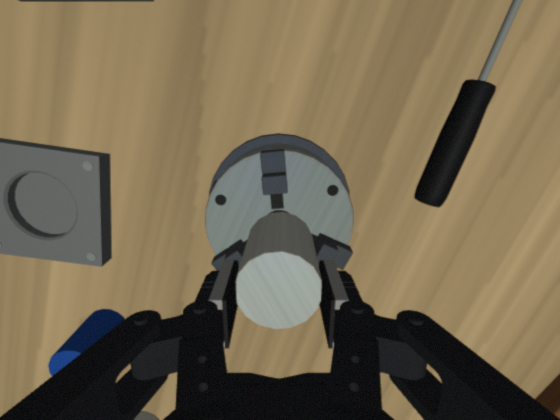

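Blank over the chuck at (279,285), jaws at (272,170), (232,252), (333,252). Lower slowly.

Emit:
{"fn": "send_rows", "kwargs": {"moves": [[[0.0012, -0.0008, 0.005], [0, 0, 0], 0.03], [[0.0012, -0.0008, 0.012], [0, 0, 0], 0.03], [[0.0012, -0.0008, 0.018], [0, 0, 0], 0.03], [[0.0012, -0.0008, 0.023], [0, 0, 0], 0.03], [[0.0012, -0.0008, 0.026], [0, 0, 0], 0.03], [[0.0012, -0.0008, 0.0275], [0, 0, 0], 0.03], [[0.0012, -0.0008, 0.028], [0, 0, 0], 0.03], [[0.0012, -0.0008, 0.028], [0, 0, 0], 0.03]]}}

```text
time_s: 45.2
eef_pos: [0.6407, -0.1531, 0.0832]
ee_rot: [0.0, 0.587, 0.809, 0.0]
ft_force: [-0.1, 0.3, -3.1]
finger_gap: 0.0392
```

Emit:
{"fn": "send_rows", "kwargs": {"moves": [[[0, 0, 0.0005], [0, 0, 0], 0.03], [[0, 0, 0.001], [0, 0, 0], 0.03], [[0, 0, 0.0015], [0, 0, 0], 0.03], [[0, 0, 0.0015], [0, 0, 0], 0.03]]}}

```text
time_s: 45.6
eef_pos: [0.6408, -0.1532, 0.0821]
ee_rot: [0.0, 0.587, 0.809, 0.0]
ft_force: [-0.4, 0.1, 0.5]
finger_gap: 0.0394
```

Emit:
{"fn": "send_rows", "kwargs": {"moves": [[[0, 0, 0.0003], [0, 0, 0], 0.03], [[0, 0, 0.0005], [0, 0, 0], 0.03]]}}

```text
time_s: 45.8
eef_pos: [0.6409, -0.1533, 0.082]
ee_rot: [0.0, 0.587, 0.809, 0.0]
ft_force: [-1.3, 0.2, 4.3]
finger_gap: 0.0393
```

Contact. Release and rise.

Emit:
{"fn": "send_rows", "kwargs": {"moves": [[[0, 0, 0], [0, 0, 0], 0.043], [[0, 0, 0], [0, 0, 0], 0.047], [[0, 0, 0], [0, 0, 0], 0.055], [[0, 0, 0], [0, 0, 0], 0.07], [[0, 0, 0], [0, 0, 0], 0.085], [[0, 0, 0], [0, 0, 0], 0.085], [[0, 0, 0], [0, 0, 0], 0.085], [[0, 0, -0.015], [0, 0, 0], 0.085], [[0, 0, -0.05], [0, 0, 0], 0.085], [[0, 0, -0.1], [0, 0, 0], 0.085], [[0, 0, -0.15], [0, 0, 0], 0.085], [[0, 0, -0.15], [0, 0, 0], 0.085], [[0, 0, -0.15], [0, 0, 0], 0.085]]}}

```text
time_s: 47.1
eef_pos: [0.6414, -0.1537, 0.2337]
ee_rot: [0.002, 0.587, 0.809, 0.001]
ft_force: [-0.7, 0.8, -1.1]
finger_gap: 0.0848
```

```bash
python3 - <<'E'
from h import *
plan(.4425,.2095,.22,18)
P=cloud(cap('wrist')); rect(P,'br top',(.641,-.153),.04,.11,.125); rect(P,'face',(.641,-.153),.08,.05,.066)
E
```

```text
at [ 0.6414 -0.1537  0.2337] head 18.07 gap 0.0848 f [-0.7  0.8 -1.1] t 47.1
shift mm [407.  -76.5  12.8] turn [0.22 0.09 0.07]
br top 1570 z 0.1175 mean [ 0.6417 -0.152 ] rect [ 642.  -152.9] [40.9 40.7] 3.7 circ [ 642.1 -153. ] 20.9
face 3834 z 0.0575 mean [ 0.6359 -0.1361] rect [ 635.8 -137.1] [109.3  75.4] 22.8 circ [ 642.5 -152.7] 55.0
```

Round blank centred within 0.5 mm. Back to the mat for the finished round.

Emit:
{"fn": "send_rows", "kwargs": {"moves": [[[0.045, -0.008, 0], [0, 0, 0], 0.085], [[0.09, -0.016, 0], [0, 0, 0], 0.085], [[0.135, -0.025, 0], [0, 0, 0], 0.085], [[0.18, -0.034, 0], [0, 0, 0], 0.085], [[0.225, -0.042, 0], [0, 0, 0], 0.085], [[0.27, -0.051, 0], [0, 0, 0], 0.085], [[0.315, -0.059, 0], [0, 0, 0], 0.085], [[0.36, -0.068, 0], [0, 0, 0], 0.085], [[0.395, -0.075, 0.01], [0, 0, 0], 0.085], [[0.407, -0.0765, 0.02], [0, 0, 0], 0.085], [[0.407, -0.0765, 0.06], [0, 0, 0], 0.085], [[0.407, -0.0765, 0.1], [0, 0, 0], 0.085], [[0.407, -0.0765, 0.13], [0, 0, 0], 0.085], [[0.407, -0.0765, 0.15], [0, 0, 0], 0.085], [[0.407, -0.0765, 0.15], [0, 0, 0], 0.085], [[0.407, -0.0765, 0.15], [0, 0, 0], 0.085]]}}

```text
time_s: 48.75
eef_pos: [0.4415, 0.209, 0.0808]
ee_rot: [0.0, 0.588, 0.809, -0.001]
ft_force: [0.4, 0.2, 0.2]
finger_gap: 0.0853
```

```bash
python3 - <<'E'
from h import *
plan(.4425,.2095,.0385,18)
P=cloud(cap('wrist')); rect(P,'fr core',(.442,.21),.03,.055,.075)
E
```

```text
at [0.4415 0.209  0.0808] head 18.01 gap 0.0853 f [0.4 0.2 0.2] t 48.75
shift mm [ 0.2  1.2 42.3] turn [-0.07  0.08  0.01]
fr core 1136 z 0.0633 mean [0.4426 0.2114] rect [442.9 210.2] [23.2 23.1] 50.7 circ [443.2 209.9] 12.1
```

Emit:
{"fn": "send_rows", "kwargs": {"moves": [[[0.0004, 0.0008, 0.015], [0, 0, 0], 0.085], [[0.0004, 0.0008, 0.03], [0, 0, 0], 0.085], [[0.0004, 0.0008, 0.038], [0, 0, 0], 0.085], [[0.0004, 0.0008, 0.0425], [0, 0, 0], 0.085], [[0.0004, 0.0008, 0.0425], [0, 0, 0], 0.07], [[0.0004, 0.0008, 0.0425], [0, 0, 0], 0.055]], "force": 40}}

```text
time_s: 49.4
eef_pos: [0.4424, 0.2107, 0.0387]
ee_rot: [0.0, 0.587, 0.809, 0.0]
ft_force: [0.2, 0.2, 1.1]
finger_gap: 0.0584
```

Emit:
{"fn": "send_rows", "kwargs": {"moves": [[[-0.0008, 0, 0.0004], [0, 0, 0], 0.045], [[-0.0008, 0, 0.0004], [0, 0, 0], 0.033], [[-0.0008, 0, 0.0004], [0, 0, 0], 0.028], [[-0.0008, 0, 0.0004], [0, 0, 0], 0.024], [[-0.0008, 0, 0.0004], [0, 0, 0], 0.02], [[-0.0008, 0, 0.0004], [0, 0, 0], 0.016], [[-0.0008, 0, 0.0004], [0, 0, 0], 0.012], [[-0.0008, 0, 0.0004], [0, 0, 0], 0.01], [[-0.0008, 0, 0.0004], [0, 0, 0], 0.01], [[-0.0008, 0, 0.0004], [0, 0, 0], 0.01]]}}

```text
time_s: 50.4
eef_pos: [0.4431, 0.2103, 0.0386]
ee_rot: [0.0, 0.587, 0.809, 0.001]
ft_force: [1.2, -0.2, 5.2]
finger_gap: 0.0198
```

Emit:
{"fn": "send_rows", "kwargs": {"moves": [[[0, 0, -0.001], [0, 0, 0], 0.01], [[0, 0, -0.003], [0, 0, 0], 0.01], [[0, 0, -0.007], [0, 0, 0], 0.01], [[0, 0, -0.015], [0, 0, 0], 0.01], [[0, 0, -0.03], [0, 0, 0], 0.01], [[0, 0, -0.055], [0, 0, 0], 0.01], [[0, 0, -0.085], [0, 0, 0], 0.01], [[0, 0, -0.11], [0, 0, 0], 0.01], [[0, 0, -0.12], [0, 0, 0], 0.01], [[0, 0, -0.12], [0, 0, 0], 0.01], [[0, 0, -0.12], [0, 0, 0], 0.01]]}}

```text
time_s: 51.5
eef_pos: [0.4416, 0.2098, 0.1574]
ee_rot: [-0.0, 0.587, 0.81, -0.001]
ft_force: [0.3, 0.1, -1.2]
finger_gap: 0.0203
```

```bash
python3 - <<'E'
from h import *
plan(.4484,-.2146,.16,18)
held(cap('wrist'),.025)
E
```

```text
at [0.4416 0.2098 0.1574] head 18.1 gap 0.0203 f [ 0.3  0.1 -1.2] t 51.5
shift mm [-405.5 -125.4   -2.4] turn [-0.08  0.    0.1 ]
held top 1623 z 0.1821 mean [0.441 0.211] rect [441.5 210.1] [32.5 24.7] 17.7 circ [440.  214.9] 17.7
```

Emit:
{"fn": "send_rows", "kwargs": {"moves": [[[-0.012, -0.004, 0], [0, 0, 0], 0.01], [[-0.035, -0.011, -0.005], [0, 0, 0], 0.01], [[-0.065, -0.02, -0.01], [0, 0, 0], 0.01], [[-0.1, -0.031, -0.01], [0, 0, 0], 0.01], [[-0.135, -0.042, -0.01], [0, 0, 0], 0.01], [[-0.17, -0.053, -0.01], [0, 0, 0], 0.01], [[-0.205, -0.063, -0.01], [0, 0, 0], 0.01], [[-0.24, -0.074, -0.01], [0, 0, 0], 0.01], [[-0.275, -0.085, -0.01], [0, 0, 0], 0.01], [[-0.31, -0.096, -0.01], [0, 0, 0], 0.01], [[-0.345, -0.107, -0.01], [0, 0, 0], 0.01], [[-0.375, -0.116, 0], [0, 0, 0], 0.01], [[-0.395, -0.122, 0.015], [0, 0, 0], 0.01], [[-0.4055, -0.1254, 0.04], [0, 0, 0], 0.01], [[-0.4055, -0.1254, 0.065], [0, 0, 0], 0.01], [[-0.4055, -0.1254, 0.083], [0, 0, 0], 0.01], [[-0.4055, -0.1254, 0.092], [0, 0, 0], 0.01], [[-0.4055, -0.1254, 0.095], [0, 0, 0], 0.01], [[-0.4055, -0.1254, 0.095], [0, 0, 0], 0.01], [[-0.4055, -0.1254, 0.095], [0, 0, 0], 0.01]]}}

```text
time_s: 53.55
eef_pos: [0.4496, -0.2149, 0.0641]
ee_rot: [0.001, 0.587, 0.809, 0.0]
ft_force: [0.0, 1.3, -1.4]
finger_gap: 0.02
```

```bash
python3 - <<'E'
from h import *
plan(.4484,-.2146,.043,18)
c=cap('wrist','w11.png'); P=cloud(c); held(c,.025); rect(P,'plate',(.448,-.215),.08,.014,.022)
E
```

```text
at [ 0.4496 -0.2149  0.0641] head 18.08 gap 0.02 f [ 0.   1.3 -1.4] t 53.55
shift mm [ 0.7 -1.1 21.1] turn [0.08 0.05 0.08]
held top 1619 z 0.0887 mean [ 0.449  -0.2136] rect [ 449.2 -214.6] [32.8 24.7] 17.7 circ [ 447.7 -209.5] 17.7
plate 11028 z 0.0175 mean [ 0.4434 -0.199 ] rect [ 449.3 -214. ] [100.4 100.6] 9.8 circ [ 448.8 -213.8] 70.4
```

View pics/w11.png

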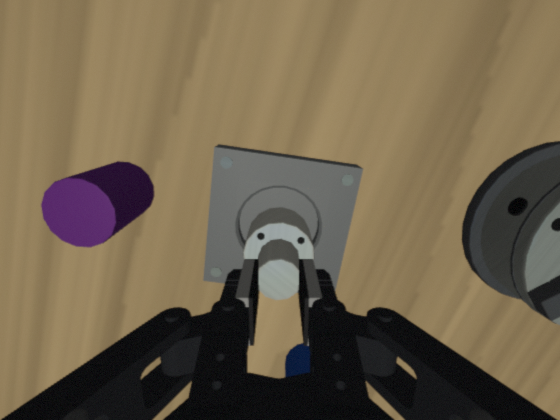

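The insert (280,245) hangs over the round recess (279,225). Lower.

Emit:
{"fn": "send_rows", "kwargs": {"moves": [[[0.0007, -0.001, 0.003], [0, 0, 0], 0.01], [[0.0007, -0.001, 0.008], [0, 0, 0], 0.01], [[0.0007, -0.001, 0.013], [0, 0, 0], 0.01], [[0.0007, -0.001, 0.0165], [0, 0, 0], 0.01], [[0.0007, -0.001, 0.0185], [0, 0, 0], 0.01], [[0.0007, -0.001, 0.0195], [0, 0, 0], 0.01], [[0.0007, -0.001, 0.0205], [0, 0, 0], 0.01], [[0.0007, -0.001, 0.0205], [0, 0, 0], 0.01]]}}

```text
time_s: 54.4
eef_pos: [0.4481, -0.2142, 0.0427]
ee_rot: [0.0, 0.587, 0.809, 0.0]
ft_force: [0.2, -0.3, -1.2]
finger_gap: 0.0198
```

Emit:
{"fn": "send_rows", "kwargs": {"moves": [[[0, 0, 0.0004], [0, 0, 0], 0.01], [[0, 0, 0.0008], [0, 0, 0], 0.01], [[0, 0, 0.0008], [0, 0, 0], 0.01]]}}

```text
time_s: 54.7
eef_pos: [0.4482, -0.2142, 0.0426]
ee_rot: [0.0, 0.587, 0.809, 0.0]
ft_force: [-1.4, 1.2, 6.9]
finger_gap: 0.02
```

Contact. Release and rise clear.

Emit:
{"fn": "send_rows", "kwargs": {"moves": [[[0, 0, 0], [0, 0, 0], 0.025], [[0, 0, 0], [0, 0, 0], 0.03], [[0, 0, 0], [0, 0, 0], 0.045], [[0, 0, 0], [0, 0, 0], 0.065], [[0, 0, 0], [0, 0, 0], 0.085], [[0, 0, 0], [0, 0, 0], 0.085], [[0, 0, 0], [0, 0, 0], 0.085], [[0, 0, -0.015], [0, 0, 0], 0.085], [[0, 0, -0.05], [0, 0, 0], 0.085], [[0, 0, -0.1], [0, 0, 0], 0.085], [[0, 0, -0.15], [0, 0, 0], 0.085], [[0, 0, -0.2], [0, 0, 0], 0.085], [[0, 0, -0.22], [0, 0, 0], 0.085], [[0, 0, -0.22], [0, 0, 0], 0.085], [[0, 0, -0.22], [0, 0, 0], 0.085]]}}

```text
time_s: 56.2
eef_pos: [0.4477, -0.2139, 0.2621]
ee_rot: [-0.0, 0.587, 0.809, 0.001]
ft_force: [0.5, 0.3, -0.7]
finger_gap: 0.0847
```

```bash
python3 - <<'E'
from h import *
plan(.44,-.2,.26,18)
P=cloud(cap('wrist')); rect(P,'fr core',(.448,-.215),.03,.06,.075);rect(P,'fr base',(.448,-.215),.035,.034,.046); rect(P,'plate',(.448,-.215),.08,.014,.022)
c=cap('top'); P=cloud(c)
rect(P,'bs',(.637,.183),.04,.08,.1); rect(P,'vise',(.637,.183),.09,.02,.06); rect(P,'fs core',(.44,0),.03,.06,.075);rect(P,'br',(.641,-.153),.04,.11,.125)
rect(P,'can',(.573,.411),.05,.12,.2)
cc=cap('side'); im=np.clip(cc['pixels'][130:400,180:430,::-1]*1.4,0,255).astype(np.uint8)
cv2.imwrite('pics/side1.png',cv2.resize(im,None,fx=2,fy=2,interpolation=cv2.INTER_CUBIC))
E
```

```text
at [ 0.4477 -0.2139  0.2621] head 18.09 gap 0.0847 f [ 0.5  0.3 -0.7] t 56.2
shift mm [15.6 -3.   2.1] turn [ 0.06 -0.05  0.09]
fr core 330 z 0.0674 mean [ 0.4482 -0.2136] rect [ 448.2 -214.3] [22.  23.5] 17.6 circ [ 448.6 -214.2] 11.8
fr base 502 z 0.0395 mean [ 0.4475 -0.2101] rect [ 448.3 -214. ] [40.9 40.3] 19.1 circ [ 448.6 -214.4] 21.0
plate 4331 z 0.0175 mean [ 0.4489 -0.2114] rect [ 449.6 -213.7] [100.1 100.5] 9.8 circ [ 449.8 -213.6] 70.2
bs 247 z 0.0893 mean [0.634  0.1811] rect [634.4 181.5] [40.5 40.6] 75.6 circ [634.4 181.8] 27.1
vise 1106 z 0.0536 mean [0.6308 0.1807] rect [635.4 182. ] [150.4  65.4] 74.2 circ [636.1 181.4] 79.7
fs core 88 z 0.0676 mean [ 0.4402 -0.0019] rect [440.2  -1.9] [23.5 23.7] 17.3 circ [440.7  -2.2] 15.2
br 215 z 0.1178 mean [ 0.6402 -0.1542] rect [ 640.9 -154.6] [40.5 40.1] 70.5 circ [ 641.  -154.6] 21.3
can 495 z 0.1486 mean [0.5725 0.4108] rect [574.  412.7] [55.8 54.3] 3.9 circ [574.  413.5] 28.8
```

View pics/side1.png

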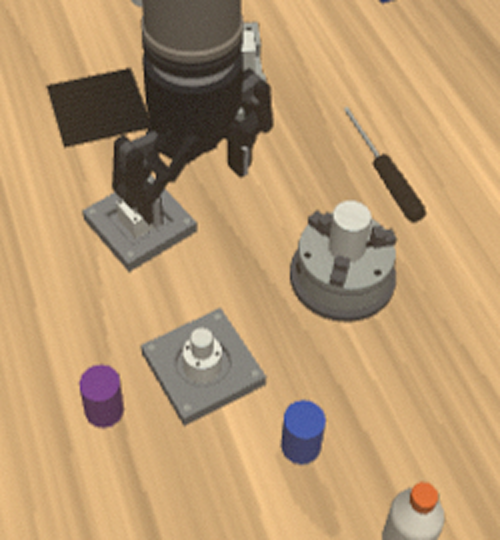

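All four parts are in place and the robot touches nothing. Hand in.

```bash
python3 -c "
from h import *
print(manip.sign_off())"
```

```text
the job is handed in; nothing more can be done
None
```

The changeover is done and handed in at about 56 s of the 136 s allowed. Both finished inserts are in their own carrier recesses, and both blanks stand in the vise and chuck. Each finished insert waited on the mat in turn.

**Final checks:**

| Part | Where it stands | Offset from centre |
|---|---|---|
| Square blank | Vise, upright | About 1 mm by wrist camera, up to 1.7 mm by top camera; angle to the jaws measured 0.3° by wrist camera, 1.4° by the coarser top camera |
| Round blank | Chuck, upright | About 0.5 mm |
| Finished square | Square recess, flat | About 0.5 mm, angle within 0.1–1° |
| Finished round | Round recess, flat | About 1 mm |

- **Failed or corrected grips:** The first grip on the square blank was too shallow and came up empty. The block did not move, and I gripped it again deeper. The first grip on the finished round was about 3 mm too high, so I opened and redid it before lifting.
- **Set-downs:** Each part was lowered until the wrist felt light contact of about 3–7 N, then released.
- **Bystanders:** The spray can's position is unchanged. The screwdriver and bottle look undisturbed in the last side view, but I did not measure them.
- **Camera disagreement:** The wrist and top cameras differ by 1–3 mm in absolute position. The offsets above are relative, taken within a single camera view.

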